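# Gauge the breathing-system connectors after the autoclave

## Robot

A 7-joint arm with a two-finger parallel gripper is mounted at the origin on a cart in front of the work surface, level with it; the furniture and walls round the work are solid. World frame = base frame: x ahead of the robot, y to its left, z up, the work surface at z = 0. Lengths are in m, angles in degrees, forces in N, time in s.
With the tool pointing down it reaches from about 0.4 to 0.85 m from the base axis. Payload 4.5 kg.
Tool frame: the origin (TCP) lies at the very end of the fingers, on their centre line; the grasp point (between the pads) lies 19 mm behind it; z points along the fingers, y is the line along which they close (so a half turn about z gives the same grasp; the last joint's range is limited). The gripper opens to 85 mm and grips with 20 to 120 N. Pads are 22 mm wide; open, the fingers measure 114 mm over their backs; the gripper's body (76 mm by 85 mm) begins 54 mm behind the grasp point. The pads swing forward as they close: fully open they stand 13 mm farther back than shut.
Start: joints at [75.905, 39.483, -11.15, 89.685, 9.013, 51.709, -12.324], TCP at [0.173, -0.601, 0.231] pointing down, gripper open.
Joint ranges: [-172.22, 172.22], [-26.19, 119.32], [-84.43, 86.54], [7.71, 146.69], [-57.33, 237.33], [2.42, 119.75], [-152.13, 152.13]. Speed limits (degrees/s): [147.25, 147.25, 180, 180, 180, 180, 180].

## Interface

Orientations are given as [roll, pitch, yaw] about the fixed x, y, z axes, in that order (R = Rz(yaw) Ry(pitch) Rx(roll)).
In Python, from plant import * gives the robot as it stands.
- The arm moves only by the tool step_arm, never from a script. Its argument "steps" is a list of rows, each an object with "delta_pos": the shift along the tool's x, y, z in mm, a list of three; "twist": the turn, a rotation vector about the tool's x, y, z in rad, a list of three; "claw": the finger opening in mm, from 0 to 85.4. A call has 1 to 20 rows; each row is the pose to reach, as a shift and turn from the pose commanded when the call began, along the tool's axes at that moment; what a row does not reach only later rows make up. A row lasts 1/10 s, in which the tool goes at most 50 mm and 8.59 degrees, less where a joint would pass 70% of its speed; a pose out of reach is approached as far as the arm can. A call with a gripper value outside its range is refused whole. The fingers move at their own pace and stop on an object; "squeeze" is the grip in N (left out, the last holds). Time passes only in rows, so rows that repeat a pose let the fingers close. It gives the time, the measured TCP pose, the force, the opening and the grip force at its end, in the units of the state.
- observe(): the state, without advancing time (a new reading comes with each control period).
- get_image(name): name is "side" or "top" or "wrist"; returns (picture, depth): 384x512x3 uint8, red, green, blue; 384x512 float32, m along the optical axis (not along the pixel's ray), 0 where there is no reading.
- calibration(name): a dict with "vertical_fov" (degrees; the focal length in pixels is half the picture's height over the tangent of half this angle, whatever the lens; pixels are square), "cx", "cy" (the principal point, pixels), "k1" (the pictures are not rectified: a ray, as slopes to the right and down, at radius r is drawn at 1 + k1 r^2 times it, then the intrinsics apply), "xyz" and "attitude" of the camera in the world; the wrist camera has in their place "T_tool_cam" (4x4, takes a point from camera to tool coordinates, whose origin is the TCP and whose axes are the flange's). Camera axes: x right, y down, z forward; pixel columns grow to the right and rows downward; lengths in m; the calibration is good to about 2 mm. A picture is of the moment at which its call begins: read the wrist's pose just before it. calibration takes no time and is no camera call.
- sign_off(): hands the job in; it is judged then, once.
Trained networks look in the newest picture that a camera, given by its name, has taken for a name from the list of things; names that differ only in an ending like _2 or _b are one class to them, and where a whole thing is asked for, a point or a joint stands for the part that bears it (a point fixed in the world has none). Each returns a list of dicts, best first, with "score" (0 to 1); they miss things now and then, are a little off and sometimes report something else, mostly with a low value. They report only what shows in the picture. A call takes as long as a camera call.
- look_for(camera, query): "point" ([row, column] in pixels, amid what is visible of it).
The state is a dict: "t": time; "joint_positions": joint angles; "qd": joint speeds; "effort": joint torques, N m; "tcp_pos": TCP position; "eef_rot": TCP orientation; "ft_force": force on the tool from outside, world axes, zero at the start; "wrist_torque": the same for the moment, N m; "opening": finger opening in m; "grasp_force": force on a finger pad.
Only numpy, scipy, OpenCV 4.12 (cv2) and the standard library are available. Lean on these libraries where they do the work, as an engineer would, in place of code of your own. Each camera call takes 0.05 s, during which the arm holds its last target. There are 200 camera calls.

## Task

The three white breathing-system connectors on the mat have been autoclaved. One at a time, and gently, slide the wide mouth of each over the stepped gauge pin until it stops, and put that connector away before you take the next: one that goes onto the thin end but stops at the step is sound and belongs in the steel tray; one that the thin end will not enter (shrunk) or that rides over the step right up to the flange (worn) belongs in the kidney dish. Leave the other things on the worktop as they are.

Things in the scene. Friction and masses are not known exactly. Their poses are not given: they have to be found in the camera images.
- connector_a: one of three white plastic connectors, alike outside, 58 mm long, 25 g: eight-sided grip (24 mm long, 25 mm across flats), round socket (20 mm long, 23 mm outside) open at its mouth, thin hose spigot (12 mm across, 14 mm long) at the other end. Starts lying on a flat on the mat. Origin on the axis, middle of the grip; x along the axis to the mouth (at x = +32 mm; spigot's end at -26 mm)
- connector_b: another of three white plastic connectors, alike outside, 58 mm long, 25 g: eight-sided grip (24 mm long, 25 mm across flats), round socket (20 mm long, 23 mm outside) open at its mouth, thin hose spigot (12 mm across, 14 mm long) at the other end. Starts lying on a flat on the mat. Origin on the axis, middle of the grip; x along the axis to the mouth (at x = +32 mm; spigot's end at -26 mm)
- connector_c: another of three white plastic connectors, alike outside, 58 mm long, 25 g: eight-sided grip (24 mm long, 25 mm across flats), round socket (20 mm long, 23 mm outside) open at its mouth, thin hose spigot (12 mm across, 14 mm long) at the other end. Starts lying on a flat on the mat. Origin on the axis, middle of the grip; x along the axis to the mouth (at x = +32 mm; spigot's end at -26 mm)
- connector_a_mouth (a point): centre of the mouth of connector_a: 18 mm inside for the first 3 mm; the bore beyond, which the gauge tests, cannot be seen. Axes as the connector's
- connector_b_mouth (a point): centre of the mouth of connector_b: 18 mm inside for the first 3 mm; the bore beyond, which the gauge tests, cannot be seen. Axes as the connector's
- connector_c_mouth (a point): centre of the mouth of connector_c: 18 mm inside for the first 3 mm; the bore beyond, which the gauge tests, cannot be seen. Axes as the connector's
- gauge: go / no-go pin gauge in a fixed aluminium stand. Base plate 110 x 72 x 10 mm, origin under its middle; clamp block 26 x 46 mm, 66 mm high (80 mm with its black thumb screw), centred at x = +25 mm. The steel pin lies level at z = 48 mm and points along -x, towards the robot; its stop flange (26 mm across) has its face at x = +7 mm
- pin_tip (a point): centre of the pin's tip, 34 mm from the flange, 48 mm above the worktop; x runs along the pin into the stand, z up. Thin end: 10.5 mm across, 20 mm long, coned over its first 3.5 mm. At its stop the mouth is past the tip by about 4 mm (shrunk), 23 mm (sound), 34 mm (worn)
- pin_step (a point): centre of the step, 20 mm past the tip; from here to the flange the pin is 16 mm across and 14 mm long. A connector more than 1 mm off the axis may catch its rim on the step (mouth 20 mm past the tip) without being at its true stop
- mat: grey silicone mat 90 x 226 x 4 mm, fixed, its long side along y; origin under its middle
- tray: small stainless tray for sound connectors, fixed, 136 mm along x, 100 mm along y outside, 24 mm high with a rim of 5 mm round bar, floor 2 mm thick; origin under its middle
- kidney_dish: steel kidney dish for rejected connectors, fixed, 245 mm along its x, 125 mm along its y, 38 mm high, floor about 5 mm above its underside, sloping walls; the flat of the floor is about 110 mm along x by 70 mm along y round its middle; origin under its middle
- pill_jar: bystander: amber pill jar with white cap, 50 mm across, 76 mm high; origin under its middle
- vial_d: bystander: brown injection vial with green cap, 46 mm across, 85 mm high; origin under its middle
- vial_b: bystander: clear injection vial with blue cap, 30 mm across, 60 mm high; origin under its middle
- pen_2: bystander: slim pen lying down, 145 mm along its y, 12 mm wide, 9 mm high; origin under its middle
- tape_roll: bystander: roll of white tape lying flat, 62 mm across, 13 mm high; origin under its middle
- gauze_stack: bystander: stack of gauze pads 78 x 78 x 30 mm; origin under its middle

How it is judged:
By the outcome, as a careful person would: the job done as asked, in the order asked, and still so for the second after the job is handed in, with the robot touching nothing.
It also fails if it takes over 69 s, if anything falls off the work surface, if the arm or the gripper's body presses on something with over 40 N, if the wrist force passes 120 N, or if a joint passes its speed limit or range.

## Working session

There is one attempt and no reset: what is moved stays moved. The work goes in short steps, Python scripts to look and compute and a tool call to move; the robot and the scene stay as the last step left them, time stands still between calls to the robot, and variables do not carry over. Pictures are saved under pics/ and viewed, at most 10 in all, crops included, and the job is handed in when it is done.

Besides the shell and the picture viewer there is one more tool, called after ">>>" as a command line: name --argument value ..., lists and objects as JSON in quotes. step_arm: Moves the arm, as the interface text tells. Its arguments: {"type":"object","properties":{"steps":{"type":"array"},"squeeze":{"type":"number"}},"required":["steps"]}

```bash
ls; mkdir -p pics; cat > h.py <<'E'
from plant import *
import numpy as np, cv2
from scipy.spatial.transform import Rotation as R
def cam(name):
    c=calibration(name)
    f=192/np.tan(np.radians(c["vertical_fov"])/2)
    if "T_tool_cam" in c:
        s=observe(); T=np.eye(4);T[:3,:3]=R.from_euler('xyz',s["eef_rot"],degrees=True).as_matrix();T[:3,3]=s["tcp_pos"]
        T=T@np.array(c["T_tool_cam"])
    else:
        T=np.eye(4);T[:3,3]=c["xyz"];a=np.array(c["attitude"]);T[:3,:3]=a if a.shape==(3,3) else R.from_euler('xyz',a,degrees=True).as_matrix()
    return c,f,T
def world(name,depth,rows,cols,ct=None):
    c,f,T=ct or cam(name)
    rows=np.atleast_1d(rows).astype(float);cols=np.atleast_1d(cols).astype(float)
    p=cv2.undistortPoints(np.stack([cols,rows],1)[:,None],np.array([[f,0,c["cx"]],[0,f,c["cy"]],[0,0,1.]]),np.array([c["k1"],0,0,0,0.]))[:,0]
    d=depth[rows.round().astype(int),cols.round().astype(int)]
    return np.c_[p*d[:,None],d]@T[:3,:3].T+T[:3,3]
E
python3 - <<'E'
from h import *
for n in("top","side"):
    print(calibration(n)); im,d=get_image(n); cv2.imwrite(f"pics/{n}0.png",im[...,::-1]); np.savez(f"{n}0.npz",im=im,d=d)
    for q in ["connector_a","connector_a_mouth","gauge","pin_tip","pin_step","mat","tray","kidney_dish"]:
        for r in look_for(n,q)[:4]:
            p=r["point"]; print(q,np.round(p),round(r["score"],2),world(n,d,p[0],p[1])[0].round(3))
print(calibration("wrist")); print(observe())
E
```

```text
pics
{'vertical_fov': 42.61582120737641, 'cx': 255.45991925669344, 'cy': 195.97069082190595, 'k1': -0.046612608325053546, 'xyz': array([ 0.41464415, -0.01119243,  1.58846663]), 'attitude': array([-1.73860272e+02, -4.31358523e-02, -9.00348080e+01])}
connector_a [240. 320.] 0.47 [ 0.442 -0.215  0.024]
connector_a [239. 298.] 0.41 [ 0.446 -0.148  0.032]
connector_a_mouth [240. 320.] 0.4 [ 0.444 -0.216  0.024]
gauge [181. 302.] 0.75 [ 0.633 -0.162  0.013]
gauge [145. 295.] 0.73 [ 0.739 -0.137  0.073]
gauge [234. 114.] 0.6 [0.463 0.436 0.031]
pin_tip [183. 307.] 0.93 [ 0.621 -0.174  0.052]
pin_step [181. 306.] 0.91 [ 0.627 -0.17   0.054]
mat [244. 324.] 0.88 [ 0.429 -0.232  0.01 ]
tray [196. 354.] 0.6 [ 0.586 -0.33   0.008]
kidney_dish [211. 396.] 0.61 [ 0.537 -0.468  0.001]
{'vertical_fov': 47.501453823753224, 'cx': 249.87075889965803, 'cy': 192.47630193888398, 'k1': -0.03993186891149202, 'xyz': array([ 0.23313922, -1.25353908,  0.6958288 ]), 'attitude': array([-115.75817999,    0.3444661 ,  -15.42226577])}
connector_a [246. 226.] 0.6 [ 0.442 -0.227  0.025]
connector_a [262. 235.] 0.6 [ 
[... 988 characters left out ...]
't': 0.9, 'joint_positions': array([ 75.90527883,  39.4808252 , -11.14915686,  89.68556803,
         9.01095545,  51.70673382, -12.32454232]), 'qd': array([-0.00153394,  0.01435636,  0.09051101,  0.01620075, -0.05058465,
        0.02051384, -0.01399965]), 'effort': array([ 1.19225369e-03, -5.39531744e+01, -1.26660649e+00, -1.58882546e+01,
        1.00418317e-02,  1.32103170e-03, -5.45031966e-06]), 'tcp_pos': array([ 0.17264072, -0.6007206 ,  0.23133268]), 'eef_rot': array([ 1.79992096e+02, -2.02737448e-03,  1.60309398e+01]), 'ft_force': array([0.50318615, 0.23118005, 0.17263343]), 'wrist_torque': array([0.01332368, 0.01453443, 0.01542875]), 'grasp_force': 0.0, 'opening': 0.08525306748918447}
```

```bash
python3 - <<'E'
import cv2,numpy as np
a=cv2.imread("pics/top0.png")[110:270,260:460];b=cv2.imread("pics/side0.png")[180:330,160:360]
o=np.zeros((600,800,3),np.uint8)
a=cv2.resize(a,(400*1,320));a=cv2.resize(cv2.imread("pics/top0.png")[120:260,262:442],None,fx=4.4,fy=4.2)
cv2.imwrite("pics/m1.png",a)
E
```

```text
(no output)
```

View pics/m1.png

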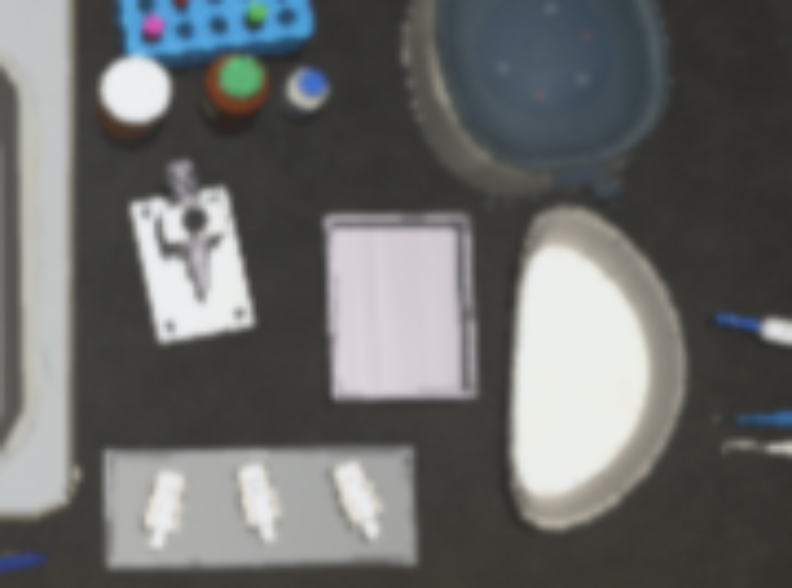

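View pics/side0.png

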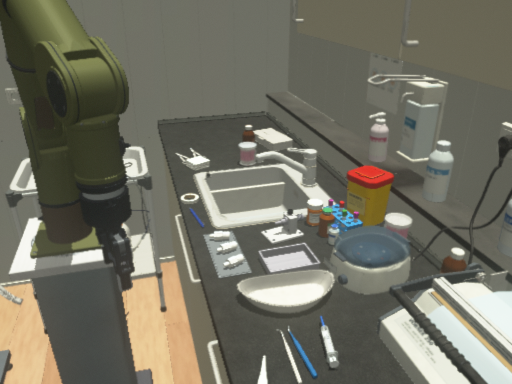

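```bash
cat >> h.py <<'E'
def plan(pos,yaw,roll=180,pitch=0,cur=None):
    "delta in tool axes from current measured pose (or cur=(pos,eul))"
    s=observe(); p0,e0=cur or (s["tcp_pos"],s["eef_rot"])
    A=R.from_euler('xyz',e0,degrees=True);B=R.from_euler('xyz',[roll,pitch,yaw],degrees=True)
    d=A.inv().apply(np.array(pos)-p0)*1000; w=(A.inv()*B).as_rotvec()
    print("delta",d.round(1).tolist(),"twist",w.round(4).tolist(),"rows",int(np.ceil(max(np.linalg.norm(d)/50,np.degrees(np.linalg.norm(w))/8.59))))
E
python3 -c "
from h import *
plan([.44,-.22,.16],0)"
```

```text
delta [362.1, -292.1, 71.3] twist [0.0001, -0.0001, 0.2798] rows 10
```

>>> step_arm --steps '[{"delta_pos":[362,-292,71],"twist":[0,0,0.28],"claw":60},{"delta_pos":[362,-292,71],"twist":[0,0,0.28],"claw":60},{"delta_pos":[362,-292,71],"twist":[0,0,0.28],"claw":60},{"delta_pos":[362,-292,71],"twist":[0,0,0.28],"claw":60},{"delta_pos":[362,-292,71],"twist":[0,0,0.28],"claw":60},{"delta_pos":[362,-292,71],"twist":[0,0,0.28],"claw":60},{"delta_pos":[362,-292,71],"twist":[0,0,0.28],"claw":60},{"delta_pos":[362,-292,71],"twist":[0,0,0.28],"claw":60},{"delta_pos":[362,-292,71],"twist":[0,0,0.28],"claw":60},{"delta_pos":[362,-292,71],"twist":[0,0,0.28],"claw":60},{"delta_pos":[362,-292,71],"twist":[0,0,0.28],"claw":60},{"delta_pos":[362,-292,71],"twist":[0,0,0.28],"claw":60}]'

```text
t: 2.1
tcp_pos: [0.4398, -0.2203, 0.1604]
eef_rot: [180.0, 0.0, 0.0]
ft_force: [-0.5, -0.4, 0.3]
opening: 0.0603
grasp_force: 0.0
```

```bash
python3 - <<'E'
from h import *
s=observe();print(s["t"],s["tcp_pos"],s["eef_rot"])
ct=cam("wrist");im,d=get_image("wrist"); cv2.imwrite("pics/w1.png",im[...,::-1]); np.savez("w1.npz",im=im,d=d,T=ct[2])
for q in ["connector_a","connector_a_mouth"]:
    for r in look_for("wrist",q)[:4]:
        p=r["point"]; print(q,np.round(p),round(r["score"],2),world("wrist",d,p[0],p[1],ct)[0].round(4))
E
```

```text
2.1 [ 0.43983667 -0.22031074  0.16035009] [1.79965929e+02 1.46266881e-02 2.78989299e-02]
connector_a [183. 184.] 0.81 [ 0.4411 -0.1552  0.0276]
connector_a [176. 255.] 0.68 [ 0.4475 -0.2212  0.0284]
connector_a [176. 331.] 0.68 [ 0.4478 -0.2912  0.0284]
connector_a_mouth [178. 254.] 0.86 [ 0.4464 -0.2199  0.0284]
```

View pics/w1.png

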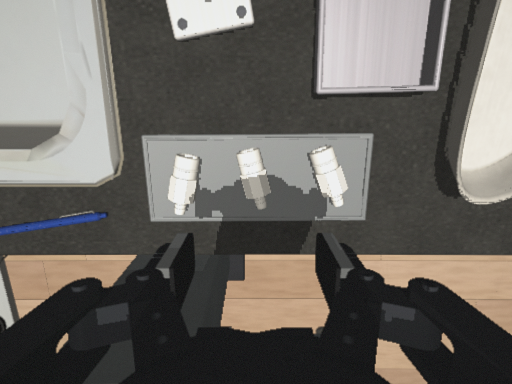

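```bash
cat > seg.py <<'E'
from h import *
def conns(npz,box):
    z=np.load(npz);c,f,_=cam("wrist");ct=(c,f,z["T"]);d=z["d"]
    rr,cc=np.mgrid[0:384,0:512];P=world("wrist",d,rr.ravel(),cc.ravel(),ct)
    x0,x1,y0,y1=box
    m=((P[:,2]>.010)&(P[:,2]<.04)&(P[:,0]>x0)&(P[:,0]<x1)&(P[:,1]>y0)&(P[:,1]<y1)&(d.ravel()>.05)).reshape(384,512)
    n,l,st,_=cv2.connectedComponentsWithStats(m.astype(np.uint8))
    out=[]
    for i in range(1,n):
        if st[i,4]<150: continue
        Q=P[(l==i).ravel()]; 
        full=Q[Q[:,2]>.012]; up=Q[Q[:,2]>np.percentile(Q[:,2],95)-.006]
        ctr=up[:,:2].mean(0);u,s_,v=np.linalg.svd(up[:,:2]-ctr);a=v[0]*np.sign(v[0][0])
        n_=np.array([-a[1],a[0]]);t=(full[:,:2]-ctr)@a;w=(up[:,:2]-ctr)@n_
        tu=(up[:,:2]-ctr)@a
        tail=np.percentile(t,.5);head=np.percentile(t,99.5)
        mid=(tail+26e-3+head-32e-3)/2
        org=ctr+a*mid+n_*(np.percentile(w,2)+np.percentile(w,98))/2
        print(st[i,4],"len",round(head-tail,4),"org",org.round(4),"yaw",np.degrees(np.arctan2(a[1],a[0])).round(1),"ztop",np.percentile(Q[:,2],97).round(4),"w",(np.percentile(w,98)-np.percentile(w,2)).round(4))
    mt=(abs(P[:,2]-.004)<.004)&(P[:,0]>.40)&(P[:,0]<.46)&(P[:,1]>-.32)&(P[:,1]<-.13)
    print("mat z",np.median(P[mt,2]))
    return m
if __name__=="__main__":
    import sys; m=conns(sys.argv[1],(.38,.5,-.345,-.115))
E
python3 seg.py w1.npz
python3 -c "
from h import *
plan([.53,-.20,.20],0)"
```

```text
1373 len 0.0573 org [ 0.4409 -0.2938] yaw 21.0 ztop 0.0293 w 0.0201
1324 len 0.0568 org [ 0.4393 -0.2215] yaw 14.7 ztop 0.0293 w 0.0202
1351 len 0.0571 org [ 0.4335 -0.1512] yaw -11.3 ztop 0.0294 w 0.0201
mat z 0.003655369568144662
delta [91.0, -22.1, -39.5] twist [0.0011, 0.0002, -0.0034] rows 3
```

>>> step_arm --steps '[{"delta_pos":[120,-40,-30],"twist":[0,0,0],"claw":60},{"delta_pos":[120,-40,-30],"twist":[0,0,0],"claw":60},{"delta_pos":[120,-40,-30],"twist":[0,0,0],"claw":60},{"delta_pos":[120,-40,-30],"twist":[0,0,0],"claw":60}]'

```text
t: 2.65
tcp_pos: [0.565, -0.1787, 0.1916]
eef_rot: [-180.0, -0.4, 0.2]
ft_force: [0.2, 0.2, -0.6]
opening: 0.0602
grasp_force: 0.0
```

```bash
python3 - <<'E'
from h import *
s=observe();print(s["t"],s["tcp_pos"],s["eef_rot"])
ct=cam("wrist");im,d=get_image("wrist"); cv2.imwrite("pics/w2.png",im[...,::-1]); np.savez("w2.npz",im=im,d=d,T=ct[2])
for q in ["gauge","pin_tip","pin_step"]:
    for r in look_for("wrist",q)[:2]:
        p=r["point"]; print(q,np.round(p),round(r["score"],2),world("wrist",d,p[0],p[1],ct)[0].round(4))
rr,cc=np.mgrid[0:384,0:512];P=world("wrist",d,rr.ravel(),cc.ravel(),ct)
R0=(P[:,0]>.55)&(P[:,0]<.75)&(P[:,1]>-.28)&(P[:,1]<-.08)&(d.ravel()>.05)
b=P[R0&(abs(P[:,2]-.010)<.003)]
print("base n",len(b),np.median(b[:,2]),b[:,:2].min(0),b[:,:2].max(0))
(c0,sz,an)=cv2.minAreaRect((b[:,:2]*1000).astype(np.float32));print(c0,sz,an)
pn=P[R0&(P[:,2]>.046)&(P[:,2]<.058)]
print("pin n",len(pn))
for lo in np.arange(.60,.66,.004):
    q=pn[(pn[:,0]>lo)&(pn[:,0]<lo+.004)]
    if len(q)>2: print(round(lo,3),len(q),q[:,1].min().round(4),q[:,1].max().round(4),q[:,2].max().round(4))
E
```

```text
2.65 [ 0.56503965 -0.17874303  0.19163895] [-1.79979367e+02 -4.29182450e-01  1.53573617e-01]
gauge [109. 248.] 0.75 [ 0.6337 -0.1731  0.0603]
pin_tip [108. 246.] 0.82 [ 0.634  -0.1714  0.0608]
pin_step [105. 247.] 0.94 [ 0.6368 -0.1725  0.0613]
base n 5092 0.00961840274661585 [ 0.55027826 -0.27606274] [ 0.73280068 -0.08111998]
(641.6050415039062, -178.73995971679688) (195.0087890625, 182.2642822265625) 89.88511657714844
pin n 1478
0.6 38 -0.1841 -0.1748 0.0542
0.604 49 -0.1841 -0.1739 0.0537
0.608 51 -0.1832 -0.173 0.0539
0.612 46 -0.1832 -0.172 0.0539
0.616 62 -0.1822 -0.1694 0.0561
0.62 70 -0.1841 -0.1684 0.0569
0.624 89 -0.1831 -0.1675 0.0572
0.628 93 -0.1822 -0.1613 0.0579
0.632 51 -0.1857 -0.1555 0.0579
0.636 33 -0.1857 -0.1645 0.058
0.64 4 -0.193 -0.1873 0.0573
```

View pics/w2.png

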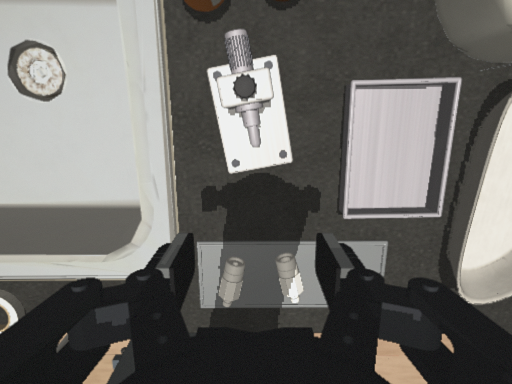

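```bash
cat > gauge.py <<'E'
from h import *
s=observe();print(s["t"],s["tcp_pos"],s["eef_rot"],s["qd"].round(2))
ct=cam("wrist");im,d=get_image("wrist"); np.savez("w3.npz",im=im,d=d,T=ct[2])
rr,cc=np.mgrid[0:384,0:512];P=world("wrist",d,rr.ravel(),cc.ravel(),ct)
R0=(P[:,0]>.55)&(P[:,0]<.75)&(P[:,1]>-.28)&(P[:,1]<-.08)&(d.ravel()>.05)
m=(R0&(P[:,2]>.0065)).reshape(384,512).astype(np.uint8)
n,l,st,_=cv2.connectedComponentsWithStats(m)
i=l[165,250] if l[165,250] else 1+np.argmax(st[1:,4]); Q=P[(l==i).ravel()]
b=Q[Q[:,2]<.014];(c0,sz,an)=cv2.minAreaRect((b[:,:2]*1000).astype(np.float32));print("base",c0,sz,an,"ztop",np.median(b[:,2]))
yaw=np.radians(13)
# pin: iterate axis from ridge points
pn=Q[(Q[:,2]>.045)&(Q[:,2]<.062)]
for it in range(3):
    a=np.array([np.cos(yaw),np.sin(yaw)]);nn=np.array([-a[1],a[0]])
    o=np.array([.60,-.178]);t=(pn[:,:2]-o)@a;w=(pn[:,:2]-o)@nn
    tc,wc,info=[],[],[]
    for lo in np.arange(-.01,.04,.002):
        k=(t>=lo)&(t<lo+.002)&(abs(w)<.016)
        if k.sum()>6:
            tc.append(lo+.001);wc.append((w[k].min()+w[k].max())/2);info.append((round(lo,3),round(wc[-1]*1e3,2),round(np.ptp(w[k])*1e3,1),round(pn[k,2].max()*1e3,1)))
    tc=np.array(tc);wc=np.array(wc);sel=tc<tc[0]+.018
    p=np.polyfit(tc[sel],wc[sel],1);yaw+=np.arctan(p[0])
    print(np.degrees(yaw),p)
print(info); k=abs(w)<.006;tip=t[k].min()
print("tip",o+a*tip+nn*np.polyval(p,tip))
E
python3 gauge.py
```

```text
2.85 [ 0.55776375 -0.1819313   0.18995449] [ 1.79959866e+02  1.39414012e-01 -1.86173672e-01] [ 0.17 -0.1  -0.04  0.3  -0.06 -0.19 -0.1 ]
base (0.0, 0.0) (0.0, 0.0) 0.0 ztop nan
  return _methods._mean(a, axis=axis, dtype=dtype,
  ret = ret.dtype.type(ret / rcount)
Traceback (most recent call last):
  File "gauge.py", line 21, in <module>
    tc=np.array(tc);wc=np.array(wc);sel=tc<tc[0]+.018
                                           ~~^^^
IndexError: index 0 is out of bounds for axis 0 with size 0
```

```bash
sed -i 's/^s=observe.*$//; s/^ct=cam.*$/z=np.load("w3.npz");c,f,_=cam("wrist");ct=(c,f,z["T"]);d=z["d"]/; s/^i=l\[.*$/Q=P[R0\&(P[:,2]>.0065)\&(P[:,1]>-.235)\&(P[:,1]<-.12)]/' gauge.py; python3 gauge.py
```

```text
base (626.3233642578125, -175.4310760498047) (110.16519927978516, 71.90428161621094) 10.751945495605469 ztop 0.009684272543966144
10.011549621638611 [-0.05220565 -0.00218743]
10.109419314457483 [ 0.00170815 -0.00215323]
10.11386758722108 [ 7.76370059e-05 -2.15408911e-03]
[(np.float64(0.0), np.float64(-2.17), np.float64(8.5), np.float64(52.8)), (np.float64(0.002), np.float64(-1.97), np.float64(9.6), np.float64(53.2)), (np.float64(0.004), np.float64(-2.3), np.float64(9.5), np.float64(53.8)), (np.float64(0.006), np.float64(-2.27), np.float64(10.2), np.float64(54.1)), (np.float64(0.008), np.float64(-2.14), np.float64(9.7), np.float64(54.0)), (np.float64(0.01), np.float64(-2.15), np.float64(10.2), np.float64(53.8)), (np.float64(0.012), np.float64(-1.98), np.float64(9.5), np.float64(53.4)), (np.float64(0.014), np.float64(-2.32), np.float64(9.4), np.float64(53.9)), (np.float64(0.016), np.float64(-2.09), np.float64(10.2), np.float64(53.6)), (np.float64(0.018), np.float64(-1.77), np.float64(13.9), np.float64(55.8)), (np.float64(0.02), np.float64(-1.99), np.float64(15.8), np.float64(56.2)), (np.float64(0.022), np.float64(-2.0), np.float64(15.0), np.float64(56.4)), (np.float64(0.024), np.float64(-1.9), np.float64(15.8), np.float64(57.1)), (np.float64(0.026), np.float64(-2.24), np.float64(15.4), np.float64(56.9)), (np.float64(0.028), np.float64(-1.84), np.float64(15.7), np.float64(56.4)), (np.float64(0.03), np.float64(-2.03), np.float64(15.6), np.float64(56.1)), (np.float64(0.032), np.float64(-1.68), np.float64(24.5), np.float64(61.6)), (np.float64(0.034), np.float64(-2.09), np.float64(24.6), np.float64(61.8)), (np.float64(0.036), np.float64(0.56), np.float64(30.5), np.float64(61.6)), (np.float64(0.038), np.float64(-9.65), np.float64(12.4), np.float64(61.9))]
tip [ 0.5996675 -0.1802474]
```

```bash
python3 -c "
from h import *
for i in range(2):
  s=observe();print(s['t'],s['tcp_pos'],s['eef_rot'],s['qd'].round(2))
  get_image('wrist')
plan([.4409,-.2938,.09],21)
plan([.4409,-.2938,.0055],21)"
```

```text
2.9 [ 0.55785724 -0.18180681  0.18995597] [ 1.79965222e+02  1.30537886e-01 -1.80625530e-01] [-0.15  0.06 -0.24 -0.22 -0.07  0.11 -0.15]
2.95 [ 0.55810011 -0.18154921  0.1900452 ] [ 1.79975472e+02  1.10860288e-01 -1.62497145e-01] [-0.32  0.12 -0.29 -0.45 -0.14 -0.07 -0.05]
delta [-117.2, 112.8, 100.3] twist [0.0001, 0.0015, -0.3689] rows 4
delta [-117.0, 112.7, 184.8] twist [0.0001, 0.0015, -0.3689] rows 5
```

>>> step_arm --steps '[{"delta_pos":[-119,113.7,120],"twist":[0,0,-0.3665],"claw":46},{"delta_pos":[-119,113.7,120],"twist":[0,0,-0.3665],"claw":46},{"delta_pos":[-119,113.7,120],"twist":[0,0,-0.3665],"claw":46},{"delta_pos":[-119,113.7,120],"twist":[0,0,-0.3665],"claw":46},{"delta_pos":[-119,113.7,120],"twist":[0,0,-0.3665],"claw":46},{"delta_pos":[-119,113.7,120],"twist":[0,0,-0.3665],"claw":46},{"delta_pos":[-119,113.7,150],"twist":[0,0,-0.3665],"claw":46},{"delta_pos":[-119,113.7,170],"twist":[0,0,-0.3665],"claw":46},{"delta_pos":[-119,113.7,184.5],"twist":[0,0,-0.3665],"claw":46},{"delta_pos":[-119,113.7,184.5],"twist":[0,0,-0.3665],"claw":46},{"delta_pos":[-119,113.7,184.5],"twist":[0,0,-0.3665],"claw":46}]'

```text
t: 4.1
tcp_pos: [0.4418, -0.2935, 0.0064]
eef_rot: [180.0, -0.0, 21.0]
ft_force: [-0.7, -0.3, -0.2]
opening: 0.0463
grasp_force: 0.0
```

```bash
python3 - <<'E'
from h import *
s=observe();print(s["t"],s["tcp_pos"],s["eef_rot"],s["ft_force"])
im,d=get_image("wrist"); cv2.imwrite("pics/w4.png",im[...,::-1])
plan([.4409,-.2938,.0055],21)
E
```

```text
4.1 [ 0.4417726  -0.29347304  0.00635653] [ 1.79965714e+02 -4.81191513e-02  2.10405287e+01] [-0.70342078 -0.2796837  -0.23683534]
delta [-0.9, -0.4, 1.2] twist [0.0012, -0.0012, 0.0004] rows 1
```

View pics/w4.png

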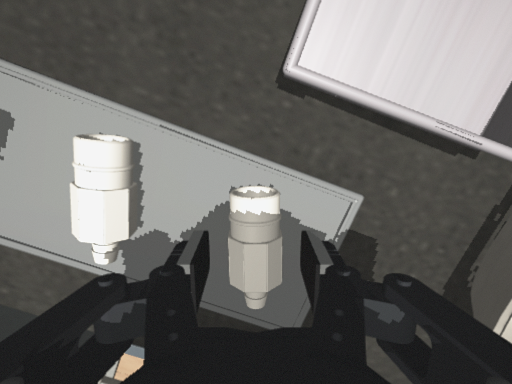

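>>> step_arm --squeeze 35 --steps '[{"delta_pos":[0,0,0],"twist":[0,0,0],"claw":18},{"delta_pos":[0,0,0],"twist":[0,0,0],"claw":18},{"delta_pos":[0,0,0],"twist":[0,0,0],"claw":18},{"delta_pos":[0,0,0],"twist":[0,0,0],"claw":18},{"delta_pos":[0,0,0],"twist":[0,0,0],"claw":18},{"delta_pos":[0,0,0],"twist":[0,0,0],"claw":18},{"delta_pos":[0,0,-20],"twist":[0,0,0],"claw":18},{"delta_pos":[0,0,-50],"twist":[0,0,0],"claw":18},{"delta_pos":[142.6,-57.6,-50],"twist":[0,0,0.1833],"claw":18},{"delta_pos":[142.6,-57.6,-50],"twist":[0,0,0.1833],"claw":18},{"delta_pos":[142.6,-57.6,-50],"twist":[0,0,0.1833],"claw":18},{"delta_pos":[142.6,-57.6,-50],"twist":[0,0,0.1833],"claw":18},{"delta_pos":[142.6,-57.6,-31.5],"twist":[0,0,0.1833],"claw":18},{"delta_pos":[142.6,-57.6,-31.5],"twist":[0,0,0.1833],"claw":18},{"delta_pos":[142.6,-57.6,-31.5],"twist":[0,0,0.1833],"claw":18},{"delta_pos":[142.6,-57.6,-31.5],"twist":[0,0,0.1833],"claw":18}]'

```text
t: 5.75
tcp_pos: [0.5533, -0.1897, 0.0379]
eef_rot: [180.0, -0.0, 10.4]
ft_force: [-0.2, 0.1, -0.4]
opening: 0.0242
grasp_force: 34.7
```

```bash
cat > pre.py <<'E'
from h import *
import sys
s=observe();print(s["t"],s["tcp_pos"],s["eef_rot"],s["ft_force"],s["opening"],s["grasp_force"])
c,f,_=cam("wrist");T=np.array(c["T_tool_cam"])
im,d=get_image("wrist"); cv2.imwrite(f"pics/{sys.argv[1]}.png",im[...,::-1]); np.savez(sys.argv[1]+".npz",im=im,d=d)
rr,cc=np.mgrid[0:384,0:512];P=world("wrist",d,rr.ravel(),cc.ravel(),(c,f,T))  # tool frame
P=P[(d.ravel()>.03)&(abs(P[:,1])<.03)&(P[:,0]>.005)&(P[:,2]<.01)&(P[:,2]>-.04)]
for lo in np.arange(.006,.096,.003):
    q=P[(P[:,0]>=lo)&(P[:,0]<lo+.003)]
    if len(q)<4: continue
    zt=q[:,2].min();q=q[q[:,2]<zt+.0045]   # upper cap, symmetric
    e=np.percentile(q[:,1],[1,99])*1e3
    print(f"x{lo*1e3:.0f} n{len(q)} ymid {e.mean():.2f} wid {np.ptp(e):.1f} ztop {np.percentile(q[:,2],3)*1e3:.1f}")
E
python3 pre.py p1
```

```text
5.75 [ 0.55326782 -0.18967596  0.03791261] [ 1.79969330e+02 -2.07928329e-02  1.04288805e+01] [-0.20812544  0.14251326 -0.43792786] 0.024168705908279773 34.68410083092749
x6 n133 ymid 0.27 wid 29.8 ztop -39.2
x9 n184 ymid 0.02 wid 45.5 ztop -39.7
x12 n209 ymid 0.12 wid 15.0 ztop -21.2
x15 n237 ymid 0.10 wid 15.8 ztop -21.4
x18 n237 ymid 0.35 wid 16.7 ztop -21.8
x21 n250 ymid 0.37 wid 16.1 ztop -21.4
x24 n240 ymid 0.10 wid 16.5 ztop -21.3
x27 n257 ymid 0.35 wid 15.9 ztop -21.2
x30 n144 ymid 0.36 wid 16.3 ztop -21.1
x45 n23 ymid -0.94 wid 5.5 ztop -13.5
x48 n110 ymid -0.87 wid 8.1 ztop -15.1
x51 n161 ymid -0.68 wid 9.4 ztop -15.3
x54 n146 ymid -0.67 wid 8.5 ztop -15.7
x57 n161 ymid -0.78 wid 9.0 ztop -15.6
x60 n156 ymid -0.85 wid 8.8 ztop -15.8
x63 n157 ymid -0.84 wid 9.1 ztop -15.4
x66 n186 ymid -1.19 wid 12.6 ztop -18.1
x69 n240 ymid -0.80 wid 12.4 ztop -18.6
x72 n243 ymid -0.78 wid 12.4 ztop -18.5
x75 n252 ymid -0.78 wid 12.3 ztop -18.4
x78 n253 ymid -0.78 wid 12.2 ztop -18.3
x81 n343 ymid -0.88 wid 15.8 ztop -23.3
x84 n340 ymid -1.09 wid 40.8 ztop -27.1
x87 n23 ymid -0.72 wid 1.8 ztop -39.7
x90 n124 ymid -1.06 wid 11.7 ztop -40.0
x93 n73 ymid -0.96 wid 17.2 ztop -40.0
```

View pics/p1.png

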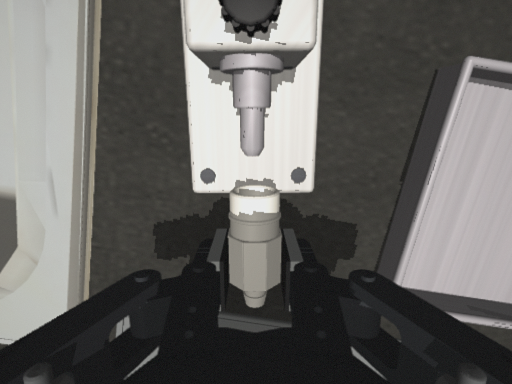

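```bash
sed -i 's/^for lo in/pr=P\nfor lo in/' pre.py; python3 pre.py p2 | grep -E "^[0-9]|x(15|18|21|24|27|30|51|54|57|60|69|72|75|78) "; python3 -c "
from h import *
s=observe();print(s['tcp_pos'],s['ft_force'])"
```

```text
5.8 [ 0.55343373 -0.18968403  0.03798853] [ 1.79963186e+02 -4.04687100e-02  1.04276061e+01] [ 0.02848357 -0.01992351 -0.49372453] 0.02404361031362183 34.684334713965654
x15 n211 ymid 0.52 wid 14.9 ztop -21.4
x18 n228 ymid 0.14 wid 15.6 ztop -21.9
x21 n246 ymid 0.05 wid 16.3 ztop -21.3
x24 n229 ymid 0.15 wid 14.7 ztop -21.4
x27 n228 ymid 0.14 wid 14.5 ztop -21.3
x30 n141 ymid 0.16 wid 15.4 ztop -21.2
x51 n157 ymid -0.90 wid 8.9 ztop -15.4
x54 n157 ymid -0.89 wid 8.9 ztop -15.7
x57 n156 ymid -0.77 wid 9.0 ztop -15.6
x60 n172 ymid -0.66 wid 9.2 ztop -15.5
x69 n237 ymid -0.74 wid 12.3 ztop -18.2
x72 n238 ymid -0.85 wid 12.2 ztop -18.2
x75 n255 ymid -0.96 wid 12.7 ztop -18.1
x78 n258 ymid -1.08 wid 12.4 ztop -18.2
[ 0.55352145 -0.18956562  0.03799793] [-0.74247825 -0.00570554  0.40141537]
```

>>> step_arm --steps '[{"delta_pos":[5,-1,-0.4],"twist":[0,0,0],"claw":18},{"delta_pos":[10,-1,-0.4],"twist":[0,0,0],"claw":18},{"delta_pos":[14,-1,-0.4],"twist":[0,0,0],"claw":18},{"delta_pos":[16,-1,-0.4],"twist":[0,0,0],"claw":18},{"delta_pos":[18,-1,-0.4],"twist":[0,0,0],"claw":18},{"delta_pos":[19,-1,-0.4],"twist":[0,0,0],"claw":18},{"delta_pos":[20,-1,-0.4],"twist":[0,0,0],"claw":18}]'

```text
t: 6.55
tcp_pos: [0.5728, -0.1844, 0.0376]
eef_rot: [180.0, 0.0, 10.5]
ft_force: [-0.0, -0.3, 0.0]
opening: 0.024
grasp_force: 34.7
```

>>> step_arm --steps '[{"delta_pos":[4,0,0],"twist":[0,0,0],"claw":18},{"delta_pos":[8,0,0],"twist":[0,0,0],"claw":18},{"delta_pos":[11,0,0],"twist":[0,0,0],"claw":18},{"delta_pos":[12,0,0],"twist":[0,0,0],"claw":18},{"delta_pos":[12,0,0],"twist":[0,0,0],"claw":18}]'

```text
t: 7.05
tcp_pos: [0.5849, -0.182, 0.0377]
eef_rot: [180.0, -0.0, 10.5]
ft_force: [-0.2, 0.4, 0.0]
opening: 0.0239
grasp_force: 34.7
```

```bash
python3 pre.py p3 | grep -vE "x[69] "
```

```text
7.05 [ 0.58488857 -0.18203548  0.03766398] [ 1.79996919e+02 -8.36229832e-03  1.04983491e+01] [-0.15568738  0.36494018  0.02355833] 0.023915907025818053 34.68434994108975
x12 n2 ymid -19.82 wid 1.1 ztop -39.8
x15 n243 ymid 0.24 wid 16.1 ztop -21.4
x18 n216 ymid 0.31 wid 16.0 ztop -21.8
x21 n226 ymid 0.13 wid 15.4 ztop -21.3
x24 n240 ymid 0.13 wid 15.5 ztop -21.3
x27 n244 ymid 0.15 wid 15.5 ztop -21.3
x30 n147 ymid 0.23 wid 16.1 ztop -20.9
x33 n104 ymid 1.21 wid 12.6 ztop -17.9
x36 n195 ymid 0.99 wid 12.1 ztop -18.6
x39 n205 ymid 1.01 wid 12.9 ztop -18.7
x42 n206 ymid 1.01 wid 12.8 ztop -18.4
x45 n211 ymid 0.98 wid 12.6 ztop -18.5
x48 n206 ymid 0.99 wid 16.9 ztop -23.2
x51 n219 ymid -1.93 wid 32.5 ztop -26.1
x54 n785 ymid 0.88 wid 43.2 ztop -28.7
x57 n1 ymid -4.13 wid 0.0 ztop -39.3
x60 n3 ymid 0.39 wid 16.2 ztop -39.8
x63 n4 ymid 1.37 wid 17.4 ztop -40.0
x66 n6 ymid 1.64 wid 18.1 ztop -40.0
x69 n3 ymid 2.78 wid 12.9 ztop -40.0
x72 n5 ymid 2.06 wid 14.9 ztop -40.0
x75 n7 ymid 2.00 wid 5.9 ztop -39.9
x78 n616 ymid 0.87 wid 42.4 ztop -28.3
x81 n310 ymid 0.78 wid 14.1 ztop -20.6
x84 n326 ymid 0.71 wid 14.3 ztop -20.9
x87 n333 ymid 0.83 wid 14.7 ztop -20.9
x90 n312 ymid 0.63 wid 14.2 ztop -21.2
x93 n343 ymid 0.79 wid 14.4 ztop -20.9
```

>>> step_arm --steps '[{"delta_pos":[0,0.8,-0.6],"twist":[0,0,0],"claw":18},{"delta_pos":[0,0.8,-0.6],"twist":[0,0,0],"claw":18},{"delta_pos":[0,0.8,-0.6],"twist":[0,0,0],"claw":18}]'

```text
t: 7.4
tcp_pos: [0.5847, -0.1831, 0.0383]
eef_rot: [180.0, 0.0, 10.5]
ft_force: [0.2, -0.2, 0.2]
opening: 0.0241
grasp_force: 34.7
```

```bash
python3 pre.py p4 | grep -E "^[0-9]|x(15|18|21|24|27|30|33|36|39|42|45) "
```

```text
7.4 [ 0.58473022 -0.18307799  0.03833845] [1.79991507e+02 4.20849208e-03 1.04746759e+01] [ 0.23411572 -0.23909721  0.15293083] 0.02413501882783951 34.68433940783143
x15 n224 ymid 0.12 wid 15.6 ztop -21.4
x18 n228 ymid 0.55 wid 16.3 ztop -21.9
x21 n235 ymid 0.06 wid 15.7 ztop -21.1
x24 n208 ymid 0.12 wid 13.8 ztop -21.3
x27 n240 ymid 0.13 wid 15.5 ztop -21.4
x30 n154 ymid 0.26 wid 16.1 ztop -21.1
x33 n104 ymid -0.06 wid 11.8 ztop -17.2
x36 n195 ymid -0.07 wid 12.6 ztop -18.0
x39 n214 ymid -0.03 wid 13.3 ztop -17.9
x42 n203 ymid -0.25 wid 12.8 ztop -18.0
x45 n209 ymid 0.16 wid 12.8 ztop -17.7
```

>>> step_arm --steps '[{"delta_pos":[2,0.2,-0.1],"twist":[0,0,0],"claw":18},{"delta_pos":[4,0.2,-0.1],"twist":[0,0,0],"claw":18},{"delta_pos":[5.5,0.2,-0.1],"twist":[0,0,0],"claw":18},{"delta_pos":[7,0.2,-0.1],"twist":[0,0,0],"claw":18},{"delta_pos":[8,0.2,-0.1],"twist":[0,0,0],"claw":18},{"delta_pos":[8,0.2,-0.1],"twist":[0,0,0],"claw":18}]'

```text
t: 8.05
tcp_pos: [0.5929, -0.1816, 0.0384]
eef_rot: [180.0, -0.0, 10.5]
ft_force: [-0.2, 0.4, -0.1]
opening: 0.024
grasp_force: 34.7
```

```bash
python3 pre.py p5 | grep -E "^[0-9]|x(15|18|21|24|27|30|33|36|39|42|45) "
```

```text
8.05 [ 0.59292103 -0.18155899  0.03836727] [ 1.79996061e+02 -8.97704425e-03  1.04968622e+01] [-0.15912902  0.35070266 -0.13156514] 0.02396794070388406 34.683910170570016
x15 n227 ymid 0.35 wid 15.4 ztop -21.3
x18 n226 ymid 0.11 wid 15.7 ztop -21.9
x21 n237 ymid 0.18 wid 15.8 ztop -21.6
x24 n236 ymid 0.01 wid 15.9 ztop -21.5
x27 n247 ymid 0.36 wid 15.9 ztop -21.4
x30 n156 ymid -0.07 wid 15.0 ztop -21.1
x33 n172 ymid -0.17 wid 11.5 ztop -17.9
x36 n199 ymid -0.07 wid 13.4 ztop -17.7
x39 n91 ymid -0.06 wid 15.4 ztop -22.3
x42 n283 ymid 0.01 wid 16.2 ztop -22.9
x45 n484 ymid -0.22 wid 42.3 ztop -27.7
```

>>> step_arm --steps '[{"delta_pos":[2,0.2,0],"twist":[0,0,0],"claw":18},{"delta_pos":[4,0.2,0],"twist":[0,0,0],"claw":18},{"delta_pos":[6,0.2,0],"twist":[0,0,0],"claw":18},{"delta_pos":[7.5,0.2,0],"twist":[0,0,0],"claw":18},{"delta_pos":[8.5,0.2,0],"twist":[0,0,0],"claw":18},{"delta_pos":[9.3,0.2,0],"twist":[0,0,0],"claw":18}]'

```text
t: 8.7
tcp_pos: [0.602, -0.1801, 0.0384]
eef_rot: [180.0, -0.0, 10.5]
ft_force: [-0.1, 0.2, -0.7]
opening: 0.0243
grasp_force: 34.7
```

>>> step_arm --steps '[{"delta_pos":[0.7,0,0],"twist":[0,0,0],"claw":18},{"delta_pos":[1.4,0,0],"twist":[0,0,0],"claw":18},{"delta_pos":[1.4,0,0],"twist":[0,0,0],"claw":18}]'

```text
t: 9.0
tcp_pos: [0.6023, -0.1801, 0.0383]
eef_rot: [-180.0, 0.1, 10.5]
ft_force: [-2.9, 0.4, 1.4]
opening: 0.0241
grasp_force: 34.8
```

```bash
python3 pre.py p6 | grep -E "^[0-9]|x(15|18|21|24|27|30|33|36|39|42|45) "; python3 -c "
import cv2;im=cv2.imread('pics/p6.png')[20:320,130:380];cv2.imwrite('pics/p6c.png',cv2.resize(im,None,fx=2,fy=2))"
```

```text
9.0 [ 0.60230893 -0.18008983  0.03826796] [-1.79985967e+02  1.08466550e-01  1.04724913e+01] [-2.93523077  0.41308765  1.43607333] 0.02405884052161516 34.83382777310908
x15 n228 ymid 0.19 wid 15.7 ztop -21.2
x18 n233 ymid 0.13 wid 16.5 ztop -21.8
x21 n252 ymid 0.23 wid 16.3 ztop -21.4
x24 n222 ymid 0.14 wid 14.7 ztop -21.4
x27 n235 ymid 0.14 wid 15.4 ztop -21.4
x30 n195 ymid -0.29 wid 16.0 ztop -22.5
x33 n209 ymid -0.26 wid 16.7 ztop -23.1
x36 n416 ymid -0.42 wid 43.1 ztop -27.9
x39 n11 ymid -0.29 wid 10.8 ztop -39.9
x42 n6 ymid 0.38 wid 15.5 ztop -40.0
x45 n7 ymid -0.34 wid 17.1 ztop -39.9
```

View pics/p6c.png

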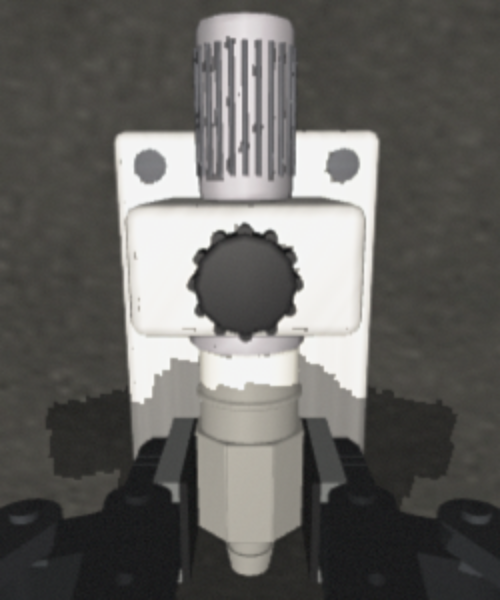

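```bash
python3 - <<'E'
from h import *
z=np.load("top0.npz");d=z["d"];im=z["im"].astype(int)
rr,cc=np.mgrid[0:384,0:512];P=world("top",d,rr.ravel(),cc.ravel())
sat=(im.max(2)-im.min(2)).ravel();v=im.mean(2).ravel()
# table height bias
t=P[(P[:,0]>.45)&(P[:,0]<.65)&(abs(P[:,1]+.255)<.01)&(v<80)];print("table z",np.median(t[:,2]))
for nm,(x0,x1,y0,y1),c in [("dish",(.40,.72,-.56,-.37),(211,396)),("tray",(.46,.70,-.39,-.23),(196,354))]:
    m=((P[:,0]>x0)&(P[:,0]<x1)&(P[:,1]>y0)&(P[:,1]<y1)&(v>105)).reshape(384,512).astype(np.uint8)
    n,l,st,ce=cv2.connectedComponentsWithStats(m);i=1+np.argmax(st[1:,4]);Q=P[(l==i).ravel()]
    r=cv2.minAreaRect((Q[:,:2]*1000).astype(np.float32));print(nm,st[i,4],r,Q.min(0).round(3),Q.max(0).round(3))
    f=Q[Q[:,2]<np.percentile(Q[:,2],10)+.006];print(" floor",np.percentile(f,[3,97],axis=0).round(3).tolist(),np.median(f,axis=0).round(3))
    if nm=="dish":
        for xx in np.arange(.42,.7,.02):
            print(round(xx,2),[ (lambda q: None if len(q)==0 else round(float(np.median(q[:,2]))*1e3))(Q[(abs(Q[:,0]-xx)<.01)&(abs(Q[:,1]-yy)<.006)]) for yy in np.arange(-.39,-.55,-.012)])
E
```

```text
table z 2.03442957991129e-06
dish 2362 ((548.5921020507812, -472.4090881347656), (137.29595947265625, 251.09603881835938), 85.84200286865234) [ 0.426 -0.541 -0.011] [ 0.675 -0.4    0.046]
 floor [[0.458, -0.509, -0.006], [0.638, -0.415, 0.003]] [ 0.546 -0.454 -0.001]
0.42 [None, None, 33, 33, 32, -3, 3, None, None, None, None, None, None, None]
0.44 [None, 38, 29, 17, 17, 27, 30, 33, -1, None, None, None, None, None]
0.46 [None, 36, 5, 2, 1, 2, 8, 18, 32, 36, 2, None, None, None]
0.48 [None, 32, 0, 1, 1, -1, 0, 2, 11, 27, 27, -5, None, None]
0.5 [None, 33, 0, 1, 0, 1, 2, 2, 1, 5, 27, 28, None, None]
0.52 [None, 35, 2, 1, 0, 0, 2, 1, 1, 0, 12, 32, -3, None]
0.54 [None, 35, 1, 1, 1, 0, 0, 2, 1, 1, 5, 28, -1, -8]
0.56 [None, 33, 1, 2, 0, 1, 1, 1, 1, 2, 7, 27, -2, None]
0.58 [None, 41, -1, 2, 1, 1, 0, -1, -1, 0, 12, 30, None, None]
0.6 [None, 42, 19, 2, 0, 1, 0, 1, 2, 9, 28, 32, -1, None]
0.62 [None, None, 31, 0, 0, -2, 1, 2, 9, 29, 31, -2, None, None]
0.64 [None, None, 33, 16, 2, 5, 8, 18, 29, 31, -1, None, None, None]
0.66 [None, None, 38, 33, 26, 28, 30, 28, -1, -4, None, None, None, None]
0.68 [None, None, None, None, -6, -1, -5, -4, None, None, None, None, None, None]
tray 1454 ((596.9310302734375, -325.4071044921875), (144.40682983398438, 108.63294219970703), 1.6351330280303955) [ 0.524 -0.382 -0.01 ] [ 0.669 -0.27   0.034]
 floor [[0.533, -0.371, -0.006], [0.662, -0.282, 0.003]] [ 0.595 -0.328  0.   ]
```

>>> step_arm --steps '[{"delta_pos":[-10,0,0],"twist":[0,0,0],"claw":18},{"delta_pos":[-22,0,0],"twist":[0,0,0],"claw":18},{"delta_pos":[-36,0,0],"twist":[0,0,0],"claw":18},{"delta_pos":[-55,0,0],"twist":[0,0,0],"claw":18},{"delta_pos":[-60,0,-20],"twist":[0,0,0],"claw":18},{"delta_pos":[-60,0,-60],"twist":[0,0,0],"claw":18}]'

```text
t: 9.65
tcp_pos: [0.5407, -0.1907, 0.0967]
eef_rot: [-179.8, 0.3, 10.4]
ft_force: [1.1, -0.5, 0.2]
opening: 0.0242
grasp_force: 34.7
```

>>> step_arm --steps '[{"delta_pos":[-83,250,0],"twist":[0,0,0.183],"claw":18},{"delta_pos":[-83,250,0],"twist":[0,0,0.183],"claw":18},{"delta_pos":[-83,250,0],"twist":[0,0,0.183],"claw":18},{"delta_pos":[-83,250,0],"twist":[0,0,0.183],"claw":18},{"delta_pos":[-83,250,0],"twist":[0,0,0.183],"claw":18},{"delta_pos":[-83,250,0],"twist":[0,0,0.183],"claw":18},{"delta_pos":[-83,250,10],"twist":[0,0,0.183],"claw":18},{"delta_pos":[-83,250,40],"twist":[0,0,0.183],"claw":18},{"delta_pos":[-83,250,65],"twist":[0,0,0.183],"claw":18},{"delta_pos":[-83,250,80],"twist":[0,0,0.183],"claw":18},{"delta_pos":[-83,250,87],"twist":[0,0,0.183],"claw":18},{"delta_pos":[-83,250,87],"twist":[0,0,0.183],"claw":18},{"delta_pos":[-83,250,87],"twist":[0,0,0.183],"claw":18}]'

```text
t: 10.95
tcp_pos: [0.509, -0.4518, 0.0123]
eef_rot: [179.9, -0.1, 0.0]
ft_force: [-0.1, 0.3, 1.0]
opening: 0.0238
grasp_force: 34.7
```

>>> step_arm --steps '[{"delta_pos":[0,0,0],"twist":[0,0,0],"claw":30},{"delta_pos":[0,0,0],"twist":[0,0,0],"claw":38},{"delta_pos":[0,0,0],"twist":[0,0,0],"claw":38},{"delta_pos":[0,0,-20],"twist":[0,0,0],"claw":38},{"delta_pos":[0,0,-60],"twist":[0,0,0],"claw":38},{"delta_pos":[0,0,-95],"twist":[0,0,0],"claw":40},{"delta_pos":[0,0,-95],"twist":[0,0,0],"claw":40}]'

```text
t: 11.65
tcp_pos: [0.5114, -0.4547, 0.1125]
eef_rot: [179.6, -0.5, -0.0]
ft_force: [0.5, -1.3, 0.3]
opening: 0.0399
grasp_force: 0.0
```

```bash
python3 - <<'E'
from h import *
s=observe();print(s["t"],s["tcp_pos"],s["ft_force"],s["opening"])
ct=cam("wrist");im,d=get_image("wrist");cv2.imwrite("pics/d1.png",im[...,::-1]);np.savez("d1.npz",im=im,d=d,T=ct[2])
for r in look_for("wrist","connector_a")[:3]:
    p=r["point"];print(np.round(p),round(r["score"],2),world("wrist",d,p[0],p[1],ct)[0].round(4))
rr,cc=np.mgrid[0:384,0:512];P=world("wrist",d,rr.ravel(),cc.ravel(),ct)
q=P[(abs(P[:,1]+.452)<.012)&(P[:,0]>.47)&(P[:,0]<.56)&(P[:,2]<.05)]
for x in np.arange(.47,.56,.006):
    k=q[abs(q[:,0]-x)<.003]
    if len(k): print(round(x,3),(k[:,2].max()*1e3).round(1),end="; ")
E
```

```text
11.65 [ 0.51135372 -0.45469225  0.11246051] [ 0.54236099 -1.32060586  0.33272859] 0.039922469974573584
0.47 2.2; 0.476 2.4; 0.482 21.4; 0.488 22.1; 0.494 22.1; 0.5 29.0; 0.506 28.9; 0.512 29.0; 0.518 28.4; 0.524 28.0; 0.53 27.8; 0.536 26.8; 0.542 27.3; 0.548 2.7; 0.554 3.0; 0.56 3.1;
```

>>> step_arm --steps '[{"delta_pos":[-69,-230,0],"twist":[0,0,-0.2566],"claw":46},{"delta_pos":[-69,-230,0],"twist":[0,0,-0.2566],"claw":46},{"delta_pos":[-69,-230,0],"twist":[0,0,-0.2566],"claw":46},{"delta_pos":[-69,-230,10],"twist":[0,0,-0.2566],"claw":46},{"delta_pos":[-69,-230,20],"twist":[0,0,-0.2566],"claw":46},{"delta_pos":[-69,-230,30],"twist":[0,0,-0.2566],"claw":46},{"delta_pos":[-69,-230,40],"twist":[0,0,-0.2566],"claw":46},{"delta_pos":[-69,-230,60],"twist":[0,0,-0.2566],"claw":46},{"delta_pos":[-69,-230,85],"twist":[0,0,-0.2566],"claw":46},{"delta_pos":[-69,-230,100.6],"twist":[0,0,-0.2566],"claw":46},{"delta_pos":[-69,-230,100.6],"twist":[0,0,-0.2566],"claw":46},{"delta_pos":[-69,-230,100.6],"twist":[0,0,-0.2566],"claw":46}]'

```text
t: 12.95
tcp_pos: [0.439, -0.223, 0.0053]
eef_rot: [180.0, 0.0, 14.6]
ft_force: [0.8, -0.6, -0.1]
opening: 0.0462
grasp_force: 0.0
```

```bash
python3 pre.py g2 | grep -E "^[0-9]|x(15|18|21|24|27|30|33) "
```

```text
12.95 [ 0.43901222 -0.22296768  0.00531801] [1.79978488e+02 4.04933998e-02 1.46096035e+01] [ 0.83622353 -0.63907387 -0.12467881] 0.04617838364813237 0.0
x15 n242 ymid -1.33 wid 15.9 ztop -23.0
x18 n204 ymid -1.17 wid 15.4 ztop -23.3
x21 n264 ymid -1.18 wid 15.8 ztop -23.3
x24 n233 ymid -1.30 wid 15.6 ztop -23.2
x27 n248 ymid -1.16 wid 15.3 ztop -23.2
x30 n223 ymid -1.42 wid 16.4 ztop -22.8
x33 n740 ymid -0.08 wid 59.0 ztop 0.3
```

>>> step_arm --squeeze 35 --steps '[{"delta_pos":[0,-1.3,0],"twist":[0,0,0],"claw":40},{"delta_pos":[0,-1.3,0],"twist":[0,0,0],"claw":18},{"delta_pos":[0,-1.3,0],"twist":[0,0,0],"claw":18},{"delta_pos":[0,-1.3,0],"twist":[0,0,0],"claw":18},{"delta_pos":[0,-1.3,0],"twist":[0,0,0],"claw":18},{"delta_pos":[0,-1.3,0],"twist":[0,0,0],"claw":18},{"delta_pos":[0,-1.3,0],"twist":[0,0,0],"claw":18},{"delta_pos":[0,-1.3,-20],"twist":[0,0,0],"claw":18},{"delta_pos":[0,-1.3,-50],"twist":[0,0,0],"claw":18},{"delta_pos":[120.4,-2.5,-50],"twist":[0,0,0.0733],"claw":18},{"delta_pos":[120.4,-2.5,-50],"twist":[0,0,0.0733],"claw":18},{"delta_pos":[120.4,-2.5,-40],"twist":[0,0,0.0733],"claw":18},{"delta_pos":[120.4,-2.5,-32],"twist":[0,0,0.0733],"claw":18},{"delta_pos":[120.4,-2.5,-32],"twist":[0,0,0.0733],"claw":18},{"delta_pos":[120.4,-2.5,-32],"twist":[0,0,0.0733],"claw":18},{"delta_pos":[120.4,-2.5,-32],"twist":[0,0,0.0733],"claw":18},{"delta_pos":[120.4,-2.5,-32],"twist":[0,0,0.0733],"claw":18}]'

```text
t: 14.7
tcp_pos: [0.5543, -0.1895, 0.0382]
eef_rot: [180.0, 0.0, 10.4]
ft_force: [0.6, -0.3, 0.3]
opening: 0.0239
grasp_force: 34.7
```

```bash
python3 pre.py p7 | grep -E "^[0-9]|x(12|15|18|21|24|27|30|33|42|45|48|51|54|57|60|69|72|75|78) "
```

```text
14.7 [ 0.55425464 -0.1895035   0.03817888] [1.79980738e+02 2.39492489e-02 1.04347920e+01] [ 0.58160948 -0.27434786  0.2909419 ] 0.023911391889259243 34.66138698393479
x12 n230 ymid 0.41 wid 16.2 ztop -21.6
x15 n209 ymid 0.11 wid 14.8 ztop -21.6
x18 n236 ymid 0.37 wid 16.1 ztop -22.2
x21 n236 ymid 0.16 wid 15.6 ztop -21.8
x24 n244 ymid 0.36 wid 15.9 ztop -21.5
x27 n255 ymid 0.14 wid 16.3 ztop -21.6
x30 n144 ymid 0.44 wid 14.7 ztop -21.4
x45 n58 ymid -0.92 wid 6.9 ztop -13.6
x48 n128 ymid -0.67 wid 8.5 ztop -15.0
x51 n158 ymid -0.82 wid 9.2 ztop -15.3
x54 n154 ymid -0.89 wid 8.9 ztop -15.5
x57 n159 ymid -0.88 wid 8.9 ztop -15.5
x60 n170 ymid -0.79 wid 8.9 ztop -15.5
x69 n229 ymid -0.66 wid 11.9 ztop -18.3
x72 n222 ymid -0.84 wid 11.5 ztop -18.2
x75 n269 ymid -0.79 wid 13.1 ztop -18.0
x78 n105 ymid -0.86 wid 15.8 ztop -22.7
```

>>> step_arm --steps '[{"delta_pos":[5,-1,-0.3],"twist":[0,0,0],"claw":18},{"delta_pos":[10,-1,-0.3],"twist":[0,0,0],"claw":18},{"delta_pos":[13,-1,-0.3],"twist":[0,0,0],"claw":18},{"delta_pos":[15,-1,-0.3],"twist":[0,0,0],"claw":18},{"delta_pos":[17,-1,-0.3],"twist":[0,0,0],"claw":18},{"delta_pos":[18.5,-1,-0.3],"twist":[0,0,0],"claw":18},{"delta_pos":[19,-1,-0.3],"twist":[0,0,0],"claw":18}]'

```text
t: 15.45
tcp_pos: [0.5736, -0.1843, 0.0381]
eef_rot: [180.0, -0.0, 10.5]
ft_force: [0.0, 0.5, 1.4]
opening: 0.0246
grasp_force: 34.7
```

```bash
python3 pre.py p8 | grep -E "^[0-9]|x(12|15|18|21|24|27|30|33|36|39|42|45|48|51|54|57|60|63|69|72|75|78) "
```

```text
15.45 [ 0.5736239  -0.18432808  0.03808475] [ 1.79994167e+02 -2.31896247e-03  1.05063403e+01] [0.01487276 0.5205003  1.39454954] 0.024553160520179636 34.66149493586272
x12 n227 ymid 0.27 wid 16.2 ztop -21.7
x15 n222 ymid 0.33 wid 15.3 ztop -21.6
x18 n236 ymid 0.34 wid 16.1 ztop -22.1
x21 n250 ymid 0.24 wid 16.3 ztop -21.6
x24 n240 ymid 0.27 wid 15.8 ztop -21.5
x27 n254 ymid 0.35 wid 15.9 ztop -21.7
x30 n141 ymid 0.45 wid 15.6 ztop -21.3
x33 n115 ymid 1.02 wid 7.9 ztop -15.5
x36 n140 ymid 0.81 wid 9.2 ztop -15.4
x39 n146 ymid 0.81 wid 9.2 ztop -15.5
x42 n145 ymid 0.82 wid 9.1 ztop -15.5
x45 n132 ymid 0.52 wid 11.7 ztop -18.1
x48 n217 ymid 0.60 wid 12.7 ztop -18.1
x51 n201 ymid 0.81 wid 12.1 ztop -18.2
x54 n216 ymid 0.64 wid 12.4 ztop -18.1
x57 n214 ymid 0.78 wid 11.9 ztop -18.2
x60 n271 ymid 0.39 wid 15.6 ztop -23.0
x63 n232 ymid 0.39 wid 40.1 ztop -26.8
x69 n30 ymid 0.53 wid 11.3 ztop -39.9
x72 n25 ymid 0.91 wid 16.6 ztop -39.9
x75 n17 ymid 0.83 wid 18.9 ztop -40.0
x78 n13 ymid 1.04 wid 19.1 ztop -40.0
```

>>> step_arm --steps '[{"delta_pos":[4,0.5,-0.1],"twist":[0,0,0],"claw":18},{"delta_pos":[8,0.5,-0.1],"twist":[0,0,0],"claw":18},{"delta_pos":[10.5,0.5,-0.1],"twist":[0,0,0],"claw":18},{"delta_pos":[11,0.5,-0.1],"twist":[0,0,0],"claw":18},{"delta_pos":[11,0.5,-0.1],"twist":[0,0,0],"claw":18}]'

```text
t: 16.0
tcp_pos: [0.5845, -0.1827, 0.0382]
eef_rot: [180.0, -0.0, 10.5]
ft_force: [-0.3, 0.2, 0.4]
opening: 0.0241
grasp_force: 34.7
```

```bash
python3 pre.py p9 | grep -E "^[0-9]|x(15|18|21|24|27|30|33|36|39|42|45|48|51|54) "
```

```text
16.0 [ 0.5845014  -0.18274688  0.03818775] [ 1.79996741e+02 -2.89208443e-03  1.05113155e+01] [-0.32372722  0.21195973  0.37505414] 0.02413699085993008 34.66134033864364
x15 n215 ymid 0.57 wid 14.7 ztop -21.6
x18 n213 ymid 0.13 wid 15.5 ztop -22.2
x21 n225 ymid 0.50 wid 14.6 ztop -21.9
x24 n245 ymid 0.22 wid 16.2 ztop -21.7
x27 n243 ymid 0.16 wid 15.4 ztop -21.7
x30 n148 ymid 0.47 wid 15.5 ztop -21.6
x33 n77 ymid 0.15 wid 11.5 ztop -17.4
x36 n194 ymid 0.36 wid 12.5 ztop -18.1
x39 n198 ymid 0.37 wid 12.5 ztop -18.0
x42 n189 ymid 0.40 wid 11.5 ztop -18.2
x45 n200 ymid 0.38 wid 12.3 ztop -18.2
x48 n145 ymid 0.09 wid 15.2 ztop -23.2
x51 n306 ymid 0.59 wid 16.1 ztop -22.9
x54 n666 ymid 0.40 wid 42.9 ztop -28.0
```

>>> step_arm --steps '[{"delta_pos":[2,0,0],"twist":[0,0,0],"claw":18},{"delta_pos":[3.5,0,0],"twist":[0,0,0],"claw":18},{"delta_pos":[5,0,0],"twist":[0,0,0],"claw":18},{"delta_pos":[6,0,0],"twist":[0,0,0],"claw":18},{"delta_pos":[6.8,0,0],"twist":[0,0,0],"claw":18},{"delta_pos":[6.8,0,0],"twist":[0,0,0],"claw":18}]'

```text
t: 16.65
tcp_pos: [0.5913, -0.1815, 0.0382]
eef_rot: [180.0, -0.0, 10.5]
ft_force: [0.4, 0.1, -0.2]
opening: 0.0238
grasp_force: 34.7
```

>>> step_arm --steps '[{"delta_pos":[0.8,0,0],"twist":[0,0,0],"claw":18},{"delta_pos":[1.5,0,0],"twist":[0,0,0],"claw":18},{"delta_pos":[1.5,0,0],"twist":[0,0,0],"claw":18}]'

```text
t: 16.95
tcp_pos: [0.5914, -0.1816, 0.038]
eef_rot: [-180.0, 0.1, 10.5]
ft_force: [-3.3, 0.2, 1.7]
opening: 0.0242
grasp_force: 34.8
```

```bash
python3 pre.py p10 | grep -E "^[0-9]|x(15|18|21|24|27|30|33|36|39|42|45|48|51|54) "
```

```text
16.95 [ 0.59140738 -0.18156111  0.03804355] [-1.79984209e+02  1.26670184e-01  1.04802076e+01] [-3.30812184  0.15901111  1.71045481] 0.024173205892485665 34.84195771627128
x15 n213 ymid 0.55 wid 14.9 ztop -21.7
x18 n237 ymid 0.33 wid 16.1 ztop -22.2
x21 n217 ymid -0.07 wid 14.2 ztop -21.8
x24 n231 ymid 0.13 wid 14.6 ztop -21.7
x27 n238 ymid 0.13 wid 16.3 ztop -21.5
x30 n148 ymid 0.24 wid 15.1 ztop -21.7
x33 n199 ymid 0.36 wid 12.7 ztop -18.1
x36 n191 ymid 0.17 wid 12.1 ztop -18.2
x39 n170 ymid 0.45 wid 12.6 ztop -18.3
x42 n242 ymid 0.28 wid 16.7 ztop -23.3
x45 n162 ymid -0.21 wid 39.7 ztop -26.9
x48 n695 ymid 0.32 wid 43.2 ztop -28.6
x51 n10 ymid 0.72 wid 9.8 ztop -40.0
x54 n11 ymid 0.09 wid 16.4 ztop -39.9
```

>>> step_arm --steps '[{"delta_pos":[-10,0,0],"twist":[0,0,0],"claw":18},{"delta_pos":[-22,0,0],"twist":[0,0,0],"claw":18},{"delta_pos":[-36,0,0],"twist":[0,0,0],"claw":18},{"delta_pos":[-48,0,0],"twist":[0,0,0],"claw":18},{"delta_pos":[-50,0,-20],"twist":[0,0,0],"claw":18},{"delta_pos":[-50,0,-60],"twist":[0,0,0],"claw":18}]'

```text
t: 17.6
tcp_pos: [0.5407, -0.19, 0.0965]
eef_rot: [-179.9, 0.3, 10.5]
ft_force: [0.7, -0.3, 0.0]
opening: 0.0243
grasp_force: 34.6
```

```bash
python3 - <<'E'
from h import *
z=np.load("w3.npz");c,f,_=cam("wrist");d=z["d"];im=z["im"].astype(int);v=im.mean(2).ravel()
rr,cc=np.mgrid[0:384,0:512];P=world("wrist",d,rr.ravel(),cc.ravel(),(c,f,z["T"]))
k=(P[:,0]>.5)&(P[:,0]<.69)&(P[:,1]<-.25)&(P[:,1]>-.395)&(d.ravel()>.05)
rim=P[k&(P[:,2]>.019)&(P[:,2]<.028)];print(len(rim),cv2.minAreaRect((rim[:,:2]*1000).astype(np.float32)))
fl=P[k&(v>100)&(P[:,2]<.006)];print(np.percentile(fl,[2,98],axis=0).round(4))
E
```

```text
3032 ((605.0903930664062, -334.0992431640625), (167.7298126220703, 124.81855773925781), 1.3083628416061401)
[[ 0.5282 -0.3719  0.    ]
 [ 0.6552 -0.286   0.0032]]
```

>>> step_arm --steps '[{"delta_pos":[46,149,0],"twist":[0,0,0.16],"claw":18},{"delta_pos":[46,149,0],"twist":[0,0,0.16],"claw":18},{"delta_pos":[46,149,0],"twist":[0,0,0.16],"claw":18},{"delta_pos":[46,149,0],"twist":[0,0,0.16],"claw":18},{"delta_pos":[46,149,20],"twist":[0,0,0.16],"claw":18},{"delta_pos":[46,149,50],"twist":[0,0,0.16],"claw":18},{"delta_pos":[46,149,75],"twist":[0,0,0.16],"claw":18},{"delta_pos":[46,149,86],"twist":[0,0,0.16],"claw":18},{"delta_pos":[46,149,90],"twist":[0,0,0.16],"claw":18},{"delta_pos":[46,149,90],"twist":[0,0,0.16],"claw":18},{"delta_pos":[46,149,90],"twist":[0,0,0.16],"claw":18}]'

```text
t: 18.7
tcp_pos: [0.6168, -0.3291, 0.0096]
eef_rot: [179.9, -0.1, 1.3]
ft_force: [0.1, -0.2, 0.6]
opening: 0.024
grasp_force: 34.7
```

```bash
python3 - <<'E'
from h import *
s=observe();print(s["t"],s["tcp_pos"],s["ft_force"])
im,d=get_image("wrist");cv2.imwrite("pics/t1.png",im[...,::-1])
E
```

```text
18.7 [ 0.61682837 -0.32906869  0.00962542] [ 0.07532676 -0.1900971   0.61834289]
```

View pics/t1.png

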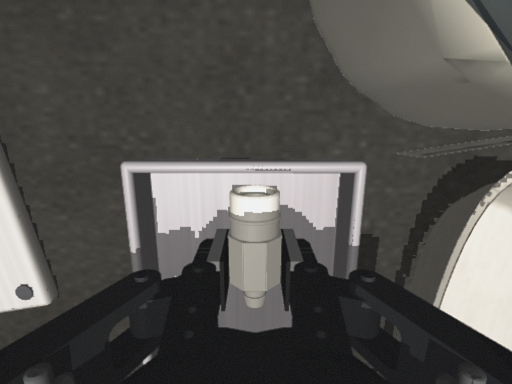

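>>> step_arm --steps '[{"delta_pos":[0,0,2],"twist":[0,0,0],"claw":18},{"delta_pos":[0,0,3.5],"twist":[0,0,0],"claw":18},{"delta_pos":[0,0,3.5],"twist":[0,0,0],"claw":18},{"delta_pos":[0,0,3.5],"twist":[0,0,0],"claw":30},{"delta_pos":[0,0,3.5],"twist":[0,0,0],"claw":38},{"delta_pos":[0,0,3.5],"twist":[0,0,0],"claw":38},{"delta_pos":[0,0,-20],"twist":[0,0,0],"claw":38},{"delta_pos":[0,0,-60],"twist":[0,0,0],"claw":38},{"delta_pos":[0,0,-90],"twist":[0,0,0],"claw":40},{"delta_pos":[0,0,-90],"twist":[0,0,0],"claw":40}]'

```text
t: 19.75
tcp_pos: [0.6191, -0.3305, 0.1036]
eef_rot: [179.7, -0.5, 1.3]
ft_force: [0.1, -0.5, -0.0]
opening: 0.04
grasp_force: 0.0
```

```bash
python3 - <<'E'
from h import *
s=observe();print(s["t"],s["tcp_pos"],s["ft_force"])
ct=cam("wrist");im,d=get_image("wrist")
rr,cc=np.mgrid[0:384,0:512];P=world("wrist",d,rr.ravel(),cc.ravel(),ct)
q=P[(abs(P[:,1]+.328)<.012)&(P[:,0]>.57)&(P[:,0]<.67)&(P[:,2]<.05)]
for x in np.arange(.57,.67,.006):
    k=q[abs(q[:,0]-x)<.003]
    if len(k): print(round(x,3),(k[:,2].max()*1e3).round(1),end="; ")
E
```

```text
19.75 [ 0.61914648 -0.33047447  0.10355503] [ 0.06293726 -0.54850014 -0.01439337]
0.57 3.3; 0.576 3.2; 0.582 3.1; 0.588 19.8; 0.594 20.6; 0.6 25.7; 0.606 28.2; 0.612 28.2; 0.618 28.2; 0.624 28.2; 0.63 27.0; 0.636 27.3; 0.642 26.8; 0.648 26.6; 0.654 3.3; 0.66 27.9; 0.666 1.9;
```

>>> step_arm --steps '[{"delta_pos":[-178,-181.4,0],"twist":[0,0,0.2204],"claw":44},{"delta_pos":[-178,-181.4,0],"twist":[0,0,0.2204],"claw":44},{"delta_pos":[-178,-181.4,0],"twist":[0,0,0.2204],"claw":44},{"delta_pos":[-178,-181.4,0],"twist":[0,0,0.2204],"claw":44},{"delta_pos":[-178,-181.4,10],"twist":[0,0,0.2204],"claw":44},{"delta_pos":[-178,-181.4,20],"twist":[0,0,0.2204],"claw":44},{"delta_pos":[-178,-181.4,30],"twist":[0,0,0.2204],"claw":44},{"delta_pos":[-178,-181.4,50],"twist":[0,0,0.2204],"claw":44},{"delta_pos":[-178,-181.4,75],"twist":[0,0,0.2204],"claw":44},{"delta_pos":[-178,-181.4,92.4],"twist":[0,0,0.2204],"claw":44},{"delta_pos":[-178,-181.4,92.4],"twist":[0,0,0.2204],"claw":44},{"delta_pos":[-178,-181.4,92.4],"twist":[0,0,0.2204],"claw":44},{"delta_pos":[-178,-181.4,92.4],"twist":[0,0,0.2204],"claw":44}]'

```text
t: 21.1
tcp_pos: [0.437, -0.1534, 0.0064]
eef_rot: [180.0, 0.2, -11.3]
ft_force: [0.8, -0.6, 0.4]
opening: 0.0442
grasp_force: 0.0
```

```bash
python3 pre.py g3 | grep -E "^[0-9]|x(15|18|21|24|27|30|33) "
```

```text
21.1 [ 0.43703398 -0.15341667  0.00635563] [179.98874823   0.19133537 -11.34969012] [ 0.75933214 -0.64482201  0.36516302] 0.04417928417128725 0.0
x15 n226 ymid -1.56 wid 15.6 ztop -22.5
x18 n231 ymid -1.77 wid 15.1 ztop -22.2
x21 n244 ymid -1.69 wid 16.1 ztop -22.0
x24 n249 ymid -1.79 wid 16.2 ztop -22.0
x27 n96 ymid -1.65 wid 16.0 ztop -21.8
x30 n721 ymid -0.04 wid 58.6 ztop 1.5
x33 n724 ymid -0.06 wid 58.7 ztop 1.4
```

>>> step_arm --steps '[{"delta_pos":[-1,-1,0.3],"twist":[0,0,0],"claw":42},{"delta_pos":[-1,-1,0.3],"twist":[0,0,0],"claw":42},{"delta_pos":[-1,-1,0.3],"twist":[0,0,0],"claw":42}]'

```text
t: 21.45
tcp_pos: [0.4356, -0.1515, 0.0069]
eef_rot: [-180.0, 0.2, -11.3]
ft_force: [0.6, -0.2, -0.2]
opening: 0.0418
grasp_force: 0.0
```

```bash
python3 pre.py g3 | grep -E "^[0-9]|x(15|18|21|24|27|30|33) "
```

```text
21.45 [ 0.4355848  -0.15153869  0.00685859] [-179.99079704    0.227032    -11.32295733] [ 0.62235366 -0.17621703 -0.20791153] 0.04177381021610517 0.0
x15 n212 ymid 0.01 wid 16.1 ztop -21.6
x18 n206 ymid -0.21 wid 13.9 ztop -21.9
x21 n230 ymid -0.18 wid 14.7 ztop -21.6
x24 n243 ymid 0.17 wid 16.3 ztop -21.4
x27 n234 ymid 0.05 wid 15.6 ztop -21.5
x30 n716 ymid 0.05 wid 58.8 ztop 2.0
x33 n716 ymid 0.09 wid 58.4 ztop 2.0
```

>>> step_arm --squeeze 35 --steps '[{"delta_pos":[-2.3,0,0.6],"twist":[0,0,0],"claw":40},{"delta_pos":[-2.3,0,0.6],"twist":[0,0,0],"claw":36},{"delta_pos":[-2.3,0,0.6],"twist":[0,0,0],"claw":18},{"delta_pos":[-2.3,0,0.6],"twist":[0,0,0],"claw":18},{"delta_pos":[-2.3,0,0.6],"twist":[0,0,0],"claw":18},{"delta_pos":[-2.3,0,0.6],"twist":[0,0,0],"claw":18},{"delta_pos":[-2.3,0,0.6],"twist":[0,0,0],"claw":18},{"delta_pos":[-2.3,0,-20],"twist":[0,0,0],"claw":18},{"delta_pos":[-2.3,0,-50],"twist":[0,0,0],"claw":18},{"delta_pos":[80,8,-50],"twist":[0,0,-0.3805],"claw":18},{"delta_pos":[80,8,-50],"twist":[0,0,-0.3805],"claw":18},{"delta_pos":[127.4,13.5,-50],"twist":[0,0,-0.3805],"claw":18},{"delta_pos":[127.4,13.5,-50],"twist":[0,0,-0.3805],"claw":18},{"delta_pos":[127.4,13.5,-40],"twist":[0,0,-0.3805],"claw":18},{"delta_pos":[127.4,13.5,-32.5],"twist":[0,0,-0.3805],"claw":18},{"delta_pos":[127.4,13.5,-32.5],"twist":[0,0,-0.3805],"claw":18},{"delta_pos":[127.4,13.5,-32.5],"twist":[0,0,-0.3805],"claw":18},{"delta_pos":[127.4,13.5,-32.5],"twist":[0,0,-0.3805],"claw":18}]'

```text
t: 23.3
tcp_pos: [0.5569, -0.1892, 0.0393]
eef_rot: [-179.9, 0.3, 10.5]
ft_force: [-0.0, 0.6, -0.3]
opening: 0.0241
grasp_force: 34.6
```

```bash
python3 pre.py p11 | grep -E "^[0-9]|x(12|15|18|21|24|27|30|33|42|45|48|51|54|57|60|69|72|75|78) "
```

```text
23.3 [ 0.55689146 -0.18918577  0.03930383] [-179.85736801    0.25143137   10.46673673] [-0.03744469  0.5855803  -0.29131388] 0.024118004777320925 34.56505246460438
x12 n207 ymid 0.76 wid 14.5 ztop -22.1
x15 n231 ymid 0.11 wid 15.9 ztop -21.3
x18 n212 ymid 0.37 wid 16.1 ztop -21.8
x21 n233 ymid -0.01 wid 14.1 ztop -21.6
x24 n237 ymid 0.26 wid 15.8 ztop -21.3
x27 n239 ymid 0.13 wid 15.4 ztop -21.5
x30 n186 ymid -0.02 wid 15.2 ztop -21.4
x42 n42 ymid -0.73 wid 6.2 ztop -12.6
x45 n123 ymid -0.76 wid 8.6 ztop -14.5
x48 n149 ymid -0.91 wid 9.1 ztop -14.4
x51 n156 ymid -0.91 wid 9.1 ztop -14.4
x54 n156 ymid -0.89 wid 9.0 ztop -14.4
x57 n157 ymid -0.88 wid 8.9 ztop -14.3
x60 n162 ymid -0.87 wid 8.9 ztop -14.6
x69 n240 ymid -0.81 wid 13.1 ztop -17.3
x72 n238 ymid -1.01 wid 12.1 ztop -17.4
x75 n60 ymid -1.00 wid 16.6 ztop -21.8
x78 n369 ymid -0.93 wid 16.8 ztop -22.2
```

>>> step_arm --steps '[{"delta_pos":[2,-0.6,0.5],"twist":[0,0,0],"claw":18},{"delta_pos":[5,-0.6,0.5],"twist":[0,0,0],"claw":18},{"delta_pos":[8,-0.6,0.5],"twist":[0,0,0],"claw":18},{"delta_pos":[10,-0.6,0.5],"twist":[0,0,0],"claw":18},{"delta_pos":[10,-0.6,0.5],"twist":[0,0,0],"claw":18}]'

```text
t: 23.85
tcp_pos: [0.5677, -0.1865, 0.0387]
eef_rot: [-179.9, 0.2, 10.5]
ft_force: [-0.3, -0.7, -0.3]
opening: 0.0241
grasp_force: 34.6
```

```bash
python3 pre.py p12 | grep -E "^[0-9]|x(12|15|18|21|24|27|30|33|36|39|42|45|48|51|54|57|60|69|72|75|78) "
```

```text
23.85 [ 0.56772507 -0.18652411  0.03868213] [-179.88410695    0.19837059   10.5434467 ] [-0.28372094 -0.71260971 -0.32294047] 0.024073270297794633 34.56425952259451
x12 n206 ymid 0.14 wid 14.1 ztop -21.8
x15 n239 ymid 0.26 wid 16.1 ztop -21.2
x18 n229 ymid -0.03 wid 16.8 ztop -21.9
x21 n238 ymid -0.09 wid 15.2 ztop -21.4
x24 n252 ymid 0.12 wid 16.5 ztop -21.3
x27 n245 ymid 0.14 wid 15.5 ztop -21.3
x30 n189 ymid 0.18 wid 15.4 ztop -21.2
x33 n93 ymid -0.30 wid 8.1 ztop -14.3
x36 n134 ymid -0.30 wid 8.8 ztop -15.0
x39 n145 ymid -0.17 wid 9.0 ztop -15.0
x42 n147 ymid -0.06 wid 9.2 ztop -14.8
x45 n153 ymid -0.16 wid 9.3 ztop -15.1
x48 n153 ymid -0.38 wid 9.3 ztop -14.8
x51 n120 ymid -0.29 wid 11.7 ztop -17.6
x54 n219 ymid -0.23 wid 12.3 ztop -17.7
x57 n215 ymid -0.18 wid 12.4 ztop -17.8
x60 n235 ymid -0.22 wid 12.3 ztop -17.8
x69 n219 ymid -0.57 wid 38.4 ztop -26.6
x72 n7 ymid -0.23 wid 1.6 ztop -39.9
x75 n82 ymid -0.55 wid 10.5 ztop -40.0
x78 n68 ymid -0.49 wid 16.7 ztop -40.0
```

>>> step_arm --steps '[{"delta_pos":[1,-0.2,0],"twist":[0,0,0],"claw":18},{"delta_pos":[2,-0.2,0],"twist":[0,0,0],"claw":18},{"delta_pos":[3,-0.2,0],"twist":[0,0,0],"claw":18},{"delta_pos":[4,-0.2,0],"twist":[0,0,0],"claw":18},{"delta_pos":[4,-0.2,0],"twist":[0,0,0],"claw":18}]'

```text
t: 24.4
tcp_pos: [0.5713, -0.1858, 0.0387]
eef_rot: [-179.9, 0.2, 10.5]
ft_force: [-0.9, -0.5, -0.5]
opening: 0.0242
grasp_force: 34.6
```

```bash
python3 pre.py p13 | grep -E "^[0-9]|x(15|18|21|24|27|30|33|36|39|42|45|48|51|54|57) "
```

```text
24.4 [ 0.57126404 -0.18575224  0.03867269] [-179.8765566     0.21639872   10.52054649] [-0.85992631 -0.54275974 -0.48506906] 0.024249825597487857 34.56478865817189
x15 n235 ymid -0.02 wid 16.1 ztop -21.4
x18 n215 ymid 0.35 wid 15.9 ztop -21.6
x21 n224 ymid -0.09 wid 14.3 ztop -21.5
x24 n218 ymid 0.37 wid 14.2 ztop -21.3
x27 n226 ymid 0.30 wid 14.9 ztop -21.5
x30 n160 ymid 0.13 wid 13.5 ztop -21.3
x33 n136 ymid -0.09 wid 9.4 ztop -14.8
x36 n144 ymid -0.07 wid 9.3 ztop -15.1
x39 n141 ymid -0.06 wid 9.2 ztop -14.8
x42 n146 ymid -0.07 wid 9.2 ztop -15.0
x45 n134 ymid -0.19 wid 8.5 ztop -15.3
x48 n160 ymid -0.24 wid 12.7 ztop -17.4
x51 n204 ymid -0.25 wid 11.8 ztop -17.8
x54 n201 ymid -0.23 wid 11.7 ztop -17.9
x57 n209 ymid -0.20 wid 12.4 ztop -17.9
```

>>> step_arm --steps '[{"delta_pos":[0.7,-0.1,0],"twist":[0,0,0],"claw":18},{"delta_pos":[1.4,-0.1,0],"twist":[0,0,0],"claw":18},{"delta_pos":[1.4,-0.1,0],"twist":[0,0,0],"claw":18}]'

```text
t: 24.75
tcp_pos: [0.5724, -0.1854, 0.0386]
eef_rot: [-179.9, 0.2, 10.5]
ft_force: [0.0, -0.4, -1.6]
opening: 0.0244
grasp_force: 34.6
```

```bash
python3 pre.py p14 | grep -E "^[0-9]|x(15|18|21|24|27|30|33|36|39|42|45|48|51|54|57) "
```

```text
24.75 [ 0.57235171 -0.18536874  0.03861816] [-179.86383398    0.23717965   10.51017328] [ 0.00695123 -0.3723219  -1.64015181] 0.02443710014382234 34.56545402761549
x15 n224 ymid -0.10 wid 16.2 ztop -21.1
x18 n222 ymid 0.13 wid 15.6 ztop -21.6
x21 n255 ymid 0.23 wid 15.9 ztop -21.4
x24 n245 ymid 0.27 wid 16.7 ztop -21.2
x27 n253 ymid -0.07 wid 16.8 ztop -21.2
x30 n209 ymid 0.17 wid 16.2 ztop -21.1
x33 n137 ymid 0.17 wid 8.8 ztop -14.7
x36 n147 ymid -0.07 wid 9.3 ztop -14.9
x39 n140 ymid 0.02 wid 9.1 ztop -14.9
x42 n148 ymid -0.06 wid 9.2 ztop -14.9
x45 n119 ymid -0.04 wid 9.6 ztop -16.4
x48 n214 ymid 0.13 wid 12.6 ztop -17.7
x51 n170 ymid -0.03 wid 10.4 ztop -17.9
x54 n227 ymid -0.03 wid 13.0 ztop -17.9
x57 n217 ymid -0.18 wid 12.4 ztop -17.8
```

>>> step_arm --steps '[{"delta_pos":[4,-0.1,0],"twist":[0,0,0],"claw":18},{"delta_pos":[8,-0.1,0],"twist":[0,0,0],"claw":18},{"delta_pos":[10.5,-0.1,0],"twist":[0,0,0],"claw":18},{"delta_pos":[11,-0.1,0],"twist":[0,0,0],"claw":18},{"delta_pos":[11,-0.1,0],"twist":[0,0,0],"claw":18}]'

```text
t: 25.3
tcp_pos: [0.5734, -0.1849, 0.0379]
eef_rot: [-179.6, 1.1, 10.3]
ft_force: [-17.7, -1.5, 9.1]
opening: 0.024
grasp_force: 35.7
```

```bash
python3 pre.py p15 | grep -E "^[0-9]|x(15|18|21|24|27|30|33|36|39|42|45|48|51|54) "
```

```text
25.3 [ 0.57343222 -0.18490042  0.03791241] [-179.61183882    1.14834156   10.28544919] [-17.66024516  -1.47228976   9.08396247] 0.024035463710870304 35.73864284902811
x15 n227 ymid 0.14 wid 15.8 ztop -21.7
x18 n228 ymid 0.19 wid 16.4 ztop -22.4
x21 n244 ymid 0.36 wid 16.0 ztop -22.0
x24 n231 ymid 0.23 wid 15.3 ztop -22.0
x27 n253 ymid 0.24 wid 16.0 ztop -22.0
x30 n142 ymid 0.58 wid 14.1 ztop -22.3
x33 n136 ymid 0.15 wid 8.8 ztop -16.5
x36 n143 ymid 0.16 wid 8.8 ztop -16.4
x39 n141 ymid 0.15 wid 8.7 ztop -16.6
x42 n151 ymid -0.06 wid 9.1 ztop -16.3
x45 n136 ymid 0.17 wid 12.3 ztop -19.1
x48 n200 ymid -0.03 wid 12.1 ztop -19.4
x51 n207 ymid -0.02 wid 12.0 ztop -19.2
x54 n216 ymid -0.22 wid 12.4 ztop -19.6
```

>>> step_arm --steps '[{"delta_pos":[-10,0,0],"twist":[0,0,0],"claw":18},{"delta_pos":[-20,0,0],"twist":[0,0,0],"claw":18},{"delta_pos":[-35,0,0],"twist":[0,0,0],"claw":18},{"delta_pos":[-40,0,0],"twist":[0,0,0],"claw":18},{"delta_pos":[-40,0,0],"twist":[0,0,0],"claw":18}]'

```text
t: 25.85
tcp_pos: [0.5437, -0.1909, 0.039]
eef_rot: [-179.9, 0.2, 10.4]
ft_force: [-0.7, -0.3, -0.3]
opening: 0.0238
grasp_force: 34.6
```

```bash
python3 pre.py p16 | grep -E "^[0-9]|x(12|15|18|21|24|27|30|33|42|45|48|51|54|57|60|63|66|69|72|75|78) "
```

```text
25.85 [ 0.54371795 -0.19093295  0.03898436] [-179.86880511    0.20507147   10.44825819] [-0.66815684 -0.34212843 -0.28209959] 0.02375804967639716 34.60671425331384
x12 n1 ymid -19.60 wid 0.0 ztop -39.9
x15 n230 ymid 0.12 wid 16.5 ztop -21.4
x18 n227 ymid 0.13 wid 15.7 ztop -22.0
x21 n250 ymid 0.67 wid 15.8 ztop -21.6
x24 n249 ymid 0.14 wid 16.0 ztop -21.5
x27 n240 ymid 0.34 wid 15.8 ztop -21.4
x30 n169 ymid 0.14 wid 14.8 ztop -21.5
x57 n121 ymid -0.23 wid 8.3 ztop -13.8
x60 n169 ymid -0.24 wid 9.3 ztop -14.9
x63 n154 ymid -0.23 wid 9.2 ztop -14.8
x66 n176 ymid -0.23 wid 9.1 ztop -14.9
x69 n176 ymid -0.20 wid 9.1 ztop -14.8
x72 n167 ymid -0.21 wid 9.0 ztop -14.6
x75 n139 ymid -0.50 wid 11.8 ztop -17.4
x78 n247 ymid -0.26 wid 12.5 ztop -17.5
```

>>> step_arm --steps '[{"delta_pos":[0,0,-30],"twist":[0,0,0],"claw":18},{"delta_pos":[0,0,-60],"twist":[0,0,0],"claw":18},{"delta_pos":[-9,265,-60],"twist":[0,0,0.183],"claw":18},{"delta_pos":[-9,265,-60],"twist":[0,0,0.183],"claw":18},{"delta_pos":[-9,265,-60],"twist":[0,0,0.183],"claw":18},{"delta_pos":[-9,265,-60],"twist":[0,0,0.183],"claw":18},{"delta_pos":[-9,265,-60],"twist":[0,0,0.183],"claw":18},{"delta_pos":[-9,265,-60],"twist":[0,0,0.183],"claw":18},{"delta_pos":[-9,265,-60],"twist":[0,0,0.183],"claw":18},{"delta_pos":[-9,265,-40],"twist":[0,0,0.183],"claw":18},{"delta_pos":[-9,265,-10],"twist":[0,0,0.183],"claw":18},{"delta_pos":[-9,265,15],"twist":[0,0,0.183],"claw":18},{"delta_pos":[-9,265,25],"twist":[0,0,0.183],"claw":18},{"delta_pos":[-9,265,26],"twist":[0,0,0.183],"claw":18},{"delta_pos":[-9,265,26],"twist":[0,0,0.183],"claw":18}]'

```text
t: 27.4
tcp_pos: [0.5842, -0.4526, 0.0132]
eef_rot: [-180.0, 0.2, 0.1]
ft_force: [0.0, 0.1, 0.9]
opening: 0.0241
grasp_force: 34.6
```

```bash
python3 pre.py d2 | head -1; python3 -c "
from h import *
for r in look_for('wrist','connector_a')[:3]: print(r)"
```

```text
27.4 [ 0.58418486 -0.45261213  0.01319133] [-1.79962646e+02  1.83077988e-01  7.73833317e-02] [0.00491195 0.10994368 0.87718498] 0.024073875056965024 34.63614902459085
{'point': [240.8, 255.6], 'score': 0.91}
{'point': [322.9, 255.9], 'score': 0.88}
{'point': [185.9, 9.4], 'score': 0.69}
```

View pics/d2.png

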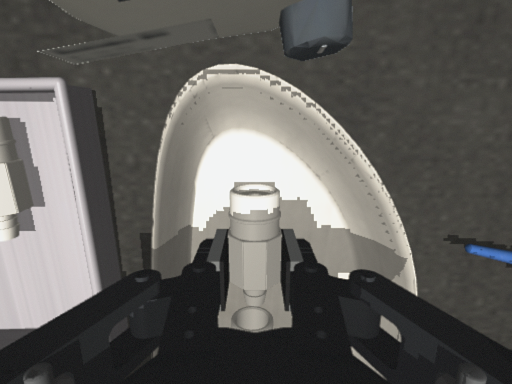

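>>> step_arm --steps '[{"delta_pos":[0,0,1.5],"twist":[0,0,0],"claw":18},{"delta_pos":[0,0,1.5],"twist":[0,0,0],"claw":18},{"delta_pos":[0,0,1.5],"twist":[0,0,0],"claw":30},{"delta_pos":[0,0,1.5],"twist":[0,0,0],"claw":38},{"delta_pos":[0,0,1.5],"twist":[0,0,0],"claw":38},{"delta_pos":[0,0,-20],"twist":[0,0,0],"claw":38},{"delta_pos":[0,0,-60],"twist":[0,0,0],"claw":38},{"delta_pos":[0,0,-110],"twist":[0,0,0],"claw":40},{"delta_pos":[-50,0,-150],"twist":[0,0,0],"claw":40},{"delta_pos":[-50,0,-150],"twist":[0,0,0],"claw":40},{"delta_pos":[-50,0,-150],"twist":[0,0,0],"claw":40}]'

```text
t: 28.6
tcp_pos: [0.5323, -0.4553, 0.1663]
eef_rot: [179.9, 0.1, -0.2]
ft_force: [0.4, -0.4, -0.3]
opening: 0.04
grasp_force: 0.0
```

```bash
python3 - <<'E'
from h import *
s=observe();print(s["t"],s["tcp_pos"],s["ft_force"])
im,d=get_image("wrist");cv2.imwrite("pics/end.png",im[...,::-1])
E
```

```text
28.6 [ 0.53226668 -0.45525028  0.16625408] [ 0.35545129 -0.42707491 -0.25316335]
```

View pics/end.png

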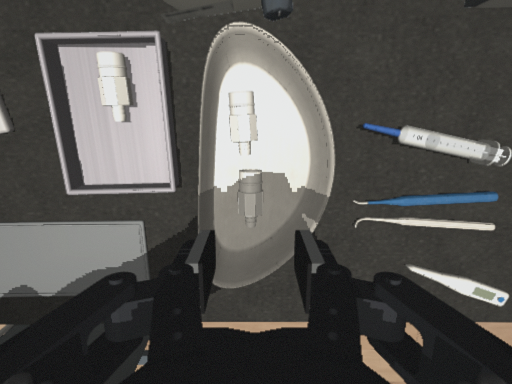

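The picture shows one connector flat in the tray at about (113,85). The other two lie flat in the dish at about (242,120) and (250,198), and the mat is empty.

```bash
python3 -c "
from plant import *
print(sign_off())"
```

```text
the job is handed in; nothing more can be done
None
```

All three connectors were gauged one at a time and put away: one sound connector is in the steel tray, and one worn and one shrunk are in the kidney dish; the job was handed in at about 29 s, with a peak push of about 18 N on the shrunk one.

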